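Fill the chestnut roasting pot and put the dishes away

ROBOT

A 7-joint arm with a two-finger parallel gripper is mounted at the origin on the work surface. World frame = base frame: x ahead of the robot, y to its left, z up, the work surface at z = 0. Lengths are in m, angles in rad, forces in N, time in s.
With the tool pointing down it reaches from about 0.35 to 0.9 m from the base axis. Payload 7.2 kg.
Tool frame: the origin (TCP) lies midway between the tips of the shut fingers; the grasp point (between the pads) lies 19 mm behind it; z points along the fingers, y is the line along which they close (so a half turn about z gives the same grasp; the last joint's range is limited). The gripper opens to 85 mm and grips with 20 to 120 N. Pads are 22 mm wide; open, the fingers measure 114 mm over their backs; the gripper's body (76 mm by 85 mm) begins 54 mm behind the grasp point. The pads swing forward as they close: fully open they stand 13 mm farther back than shut.
Start: joints at [-1.289, 0.411, -0.013, 1.596, 0.006, 1.134, -0.082], TCP at [0.214, 0.587, 0.205] pointing down, gripper open.
Joint ranges: [-2.95, 2.95], [-0.29, 1.99], [-1.47, 1.44], [0.14, 2.54], [-1.03, 4.17], [0.13, 1.85], [-2.86, 2.86]. Speed limits (rad/s): [2.39, 2.39, 3.01, 3.01, 3.14, 3.14, 3.14].

INTERFACE

Orientations are given as a unit quaternion [w, x, y, z].
In Python, from plant import manip, grab_frame, job gives the robot as it stands.
- The arm moves only by the shell command python3 -m crank 'ROWS' [FORCE]. ROWS is text: rows parted by semicolons, each of 7 numbers parted by spaces: the finger opening in mm, from 0 to 85.4, then the shift along the world's x, y, z in mm, then the turn, a rotation vector about the world's x, y, z in units of 6 degrees (1.0 is 6 degrees). In form: hand dx dy dz wx wy wz; .... A call has exactly 10 rows; each row shifts and turns the commanded pose from where the row before left it; what a row does not reach is not made up. A row lasts 1/12 s, in which the tool goes at most 41.7 mm and 7.16 degrees, less where a joint would pass 70% of its speed; a pose out of reach is approached as far as the arm can. A call is refused whole if a number of a shift passes 41.7 or a number of a turn 1, either way. A call with a gripper value outside its range is refused whole. The fingers move at their own pace and stop on an object; FORCE is the grip in N (left out, the last holds). Time passes only in rows, so rows that do not move let the fingers close, or fill a call up. It gives the time, the measured TCP pose, the force, the opening and the grip force at its end, in the units of the state.
- manip.sense(): the state, without advancing time (a new reading comes with each control period).
- grab_frame(name): name is "side" or "top" or "wrist"; returns a dict with "color" (480x640x3 uint8, red, green, blue), "fx", "fy", "cx", "cy" (pixels), "k1" (the pictures are not rectified: a ray, as slopes to the right and down, at radius r is drawn at 1 + k1 r^2 times it, then the intrinsics apply), "extrinsics" (4x4, takes a point from camera to world coordinates); the wrist camera has in their place "mount" (4x4, takes a point from camera to tool coordinates, whose origin is the TCP and whose axes are the flange's). Camera axes: x right, y up, looking along -z (the intrinsics and any distortion apply to the point x, -y, -z); pixel columns grow to the right and rows downward; lengths in m; the calibration is good to about 2 mm. A picture is of the moment at which its call begins: read the wrist's pose just before it. There is no depth.
- job.job_done(): hands the job in; it is judged then, once.
The state is a dict: "t": time; "qpos": joint angles; "joint_velocities": joint speeds; "effort": joint torques, N m; "ee_pos": TCP position; "tcp_rot": TCP orientation; "wrist_force": force on the tool from outside, world axes, zero at the start; "moment": the same for the moment, N m; "gripper_width": finger opening in m; "gripper_force": force on a finger pad.
Only numpy, scipy, OpenCV 4.12 (cv2) and the standard library are available. Lean on these libraries where they do the work, as an engineer would, in place of code of your own. Each camera call takes 0.05 s, during which the arm holds its last target. There are 200 camera calls.

TASK

Slide the tall pot between the rails under the funnel, fully home against the stop, then tip all the chestnuts from the dishes through the funnel into it, and any that goes astray too. When all are in, draw the filled pot straight back out until it is clear of the rails and their flared guides and leave it standing upright on the table in front of them. Put the three empty dishes upright in one neat row along the middle of the low wooden board, side by side with gaps of no more than two fingers and all handles pointing to the front of the board, and do not knock over or shove aside the guest's tumbler.

Things in the scene. Friction and masses are not known exactly. Their poses are not given: they have to be found in the camera images.
- stand: fixed filling stand. Origin on the table on the funnel's axis; x runs from the open front to the stop, so the pot goes in along +x. The berth is bare table between two rails 24 mm high, 73 mm apart, from x = -60 to 40 mm, with flared guides before them to x = -100 mm; stop face at x = 34 mm, behind it a post
- berth (a point): the same place as the stand's origin, same axes: where the pot's origin is when it is fully home against the stop (0 to 2 mm short)
- funnel (a point): centre of the funnel's mouth, 213 mm above the table. Steel funnel, 144 mm across at the mouth, narrowing over 75 mm of height to a round spout 52 mm wide inside whose lower end is 108 mm above the table (8 mm above the pot's rim)
- pot: tall narrow round steel roasting pot, open at the top: 66 mm outside diameter, wall 4 mm, 100 mm high, floor 5 mm thick, 0.35 kg. Origin: centre of the underside, z up. A straight dark wooden handle, 14 by 14 mm, centreline 70 mm above the underside, runs along the pot's own -x to 147 mm from its axis
- pot_grip (a point): point on the centreline of the pot's handle, 120 mm from the pot's axis, 70 mm above the underside, clear of the funnel when the pot is home; axes as the pot's
- row_mid (a point): centre of the top face of the fixed low wooden board, 140 mm deep (its x) and 360 mm long (its y), 30 mm high; -x is its front, towards the robot; the row of dishes runs along its y axis
- tumbler: thick glass tumbler of a guest, not part of the job, 64 mm across and 70 mm high, standing among the dishes; origin: centre of its underside
- dish1: one of three alike round steel dishes, 92 mm across the rim, 60 mm across the foot, 40 mm high, wall 3 mm, floor 4 mm; starts with none to three chestnuts in it. Origin: centre of the underside, z up. A straight round wooden handle, 14 mm thick, centreline 33 mm up, runs along the dish's own -x to 108 mm from its axis
- dish1_grip (a point): point on the centreline of dish1's handle, 86 mm from the dish's axis, 33 mm above its underside; axes as the dish's
- nut1a: a brown chestnut, round with a flat base and blunt tip, 24 mm across, 22 mm high, 13 g; starts in dish1; 5 to 9 of the nine are there (absent: None). Origin: centre of its flat base, z towards the tip
- nut1b: a brown chestnut, round with a flat base and blunt tip, 24 mm across, 22 mm high, 13 g; starts in dish1; 5 to 9 of the nine are there (absent: None). Origin: centre of its flat base, z towards the tip
- nut1c: a brown chestnut, round with a flat base and blunt tip, 24 mm across, 22 mm high, 13 g; starts in dish1; 5 to 9 of the nine are there (absent: None). Origin: centre of its flat base, z towards the tip
- dish2: one of three alike round steel dishes, 92 mm across the rim, 60 mm across the foot, 40 mm high, wall 3 mm, floor 4 mm; starts with none to three chestnuts in it. Origin: centre of the underside, z up. A straight round wooden handle, 14 mm thick, centreline 33 mm up, runs along the dish's own -x to 108 mm from its axis
- dish2_grip (a point): point on the centreline of dish2's handle, 86 mm from the dish's axis, 33 mm above its underside; axes as the dish's
- nut2a: a brown chestnut, round with a flat base and blunt tip, 24 mm across, 22 mm high, 13 g; starts in dish2; 5 to 9 of the nine are there (absent: None). Origin: centre of its flat base, z towards the tip
- nut2b: a brown chestnut, round with a flat base and blunt tip, 24 mm across, 22 mm high, 13 g; starts in dish2; 5 to 9 of the nine are there (absent: None). Origin: centre of its flat base, z towards the tip
- nut2c: a brown chestnut, round with a flat base and blunt tip, 24 mm across, 22 mm high, 13 g; starts in dish2; 5 to 9 of the nine are there (absent: None). Origin: centre of its flat base, z towards the tip
- dish3: one of three alike round steel dishes, 92 mm across the rim, 60 mm across the foot, 40 mm high, wall 3 mm, floor 4 mm; starts with none to three chestnuts in it. Origin: centre of the underside, z up. A straight round wooden handle, 14 mm thick, centreline 33 mm up, runs along the dish's own -x to 108 mm from its axis
- dish3_grip (a point): point on the centreline of dish3's handle, 86 mm from the dish's axis, 33 mm above its underside; axes as the dish's
- nut3a: a brown chestnut, round with a flat base and blunt tip, 24 mm across, 22 mm high, 13 g; starts in dish3; 5 to 9 of the nine are there (absent: None). Origin: centre of its flat base, z towards the tip
- nut3b: a brown chestnut, round with a flat base and blunt tip, 24 mm across, 22 mm high, 13 g; starts in dish3; 5 to 9 of the nine are there (absent: None). Origin: centre of its flat base, z towards the tip
- nut3c: a brown chestnut, round with a flat base and blunt tip, 24 mm across, 22 mm high, 13 g; starts in dish3; 5 to 9 of the nine are there (absent: None). Origin: centre of its flat base, z towards the tip
Mind the look-alikes: they are no part of the job. Leave any green look-alike of the dish2 alone.

How it is judged:
By the outcome, as a careful person would: the job done as asked, in the order asked, and still so for the second after the job is handed in, with the robot touching nothing.
Of nut1a, nut1b, nut1c, nut2a, nut2b, nut2c, nut3a, nut3b, nut3c only 5 to 9 are there at a start; the rules pass over those that are not, and their reading is None.
At some moment in a run one of dish1, dish2, dish3, pot may be knocked a few centimetres aside while the robot is not near it.
It also fails if it takes over 208 s, if anything falls off the work surface, if the arm or the gripper's body presses on something with over 40 N, if the wrist force passes 120 N, or if a joint passes its speed limit or range.

## Working session

There is one attempt and no reset: what is moved stays moved. The work goes in short steps, Python scripts to look and compute and a shell command to move; the robot and the scene stay as the last step left them, time stands still between calls to the robot, and variables do not carry over. Pictures are saved under pics/ and viewed, at most 14 in all, crops included, and the job is handed in when it is done.

```bash
ls; mkdir -p pics; python3 - <<'E'
from plant import manip, grab_frame, job
import cv2
s=manip.sense(); print(s)
for n in("side","top","wrist"):
    f=grab_frame(n); cv2.imwrite(f"pics/{n}0.png",f["color"][:,:,::-1])
    print(n,{k:v for k,v in f.items() if k!="color"})
E
```

```text
pics
{'t': 0.0, 'qpos': array([-1.28920913,  0.41190231, -0.01269953,  1.59707761,  0.00560995,
        1.13429879, -0.08218198]), 'joint_velocities': array([ 5.29576701e-04, -6.52791573e-04,  2.28615307e-03,  2.69268854e-03,
        9.26261422e-05, -1.15086236e-03,  1.18720171e-03]), 'effort': array([-1.43516381e-04, -6.00631142e+01,  6.81447331e-01, -2.99408716e+01,
        1.36754059e-02,  1.04371572e-02, -2.21073327e-05]), 'ee_pos': array([0.214049  , 0.58661081, 0.20393794]), 'tcp_rot': array([-7.84528952e-05,  1.73985781e-01,  9.84747819e-01, -8.21474194e-04]), 'wrist_force': array([ 0.52191147, -0.09574584,  0.9646152 ]), 'moment': array([ 0.03434787, -0.02512554, -0.02673182]), 'gripper_force': 0.0, 'gripper_width': 0.08534028091368298}
side {'fx': 521.6532604150663, 'fy': 521.6532604150663, 'cx': 318.0048116569952, 'cy': 239.22891079422385, 'k1': -0.044109106982725195, 'extrinsics': array([[ 0.8234561 ,  0.31325184, -0.47306799, -0.097933  ],
       [-0.56737451,  0.45829051, -0.68414617, -0.74667123],
       [ 0.00249253,  0.83177106,  0.55511323,  0.75309198],
       [ 0. 
[... 230 characters left out ...]
5, -0.07598494,  0.32706227],
       [-0.99974944,  0.00609896,  0.02153731, -0.00931062],
       [ 0.02193826,  0.07587015,  0.99687634,  1.340856  ],
       [ 0.        ,  0.        ,  0.        ,  1.        ]])}
wrist {'fx': 340.5114666990106, 'fy': 340.5114666990106, 'cx': 321.2365689187479, 'cy': 236.78523589296643, 'k1': 0.01767742467720501, 'mount': array([[-1.73655913e-05,  9.45224437e-01,  3.26421146e-01,
         8.32865527e-02],
       [ 9.99999776e-01, -2.02176681e-04,  6.38647126e-04,
        -8.30667198e-04],
       [ 6.69659613e-04,  3.26421083e-01, -9.45224221e-01,
        -1.69788755e-01],
       [ 0.00000000e+00,  0.00000000e+00,  0.00000000e+00,
         1.00000000e+00]])}
```

View pics/top0.png

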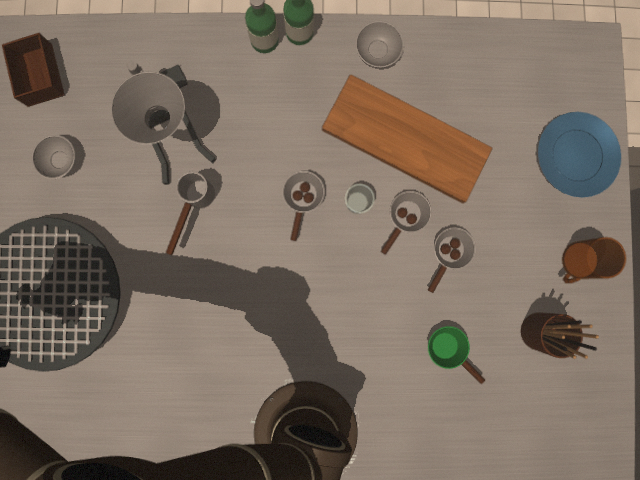

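View pics/side0.png

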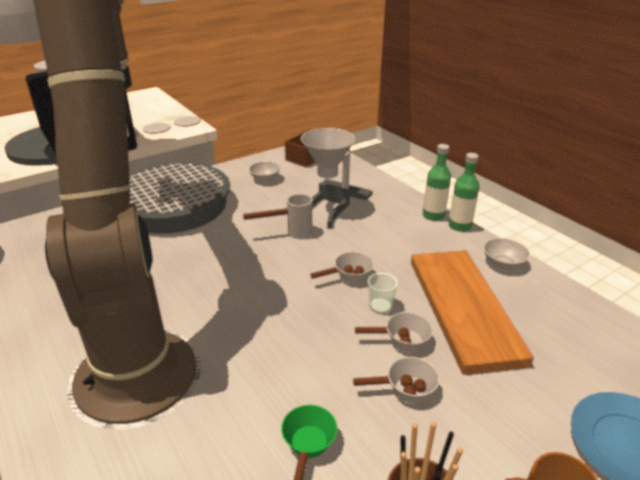

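The top view shows the steel dishes with wooden handles at (304,191), (410,211) and (454,247), holding 3, 2 and 3 nuts. The tumbler is at (360,197), the pot at (192,187) with its handle end at (172,252), the funnel mouth at (148,107) and the board around (407,138).
Candidates for the dishes are those three steel ones, the green one at (448,347), and the handleless bowls at (380,45) and (54,157). Only the three steel ones with handles and nuts fit. I'll confirm with a crop and measure.

```bash
cat > h.py <<'E'
import numpy as np, cv2
from scipy.spatial.transform import Rotation as R
from plant import manip, grab_frame, job
def frame(n):
    s=manip.sense(); f=grab_frame(n)
    if n=="wrist":
        T=np.eye(4); T[:3,:3]=R.from_quat(s["tcp_rot"],scalar_first=True).as_matrix(); T[:3,3]=s["ee_pos"]
        f["E"]=T@f["mount"]
    else: f["E"]=f["extrinsics"]
    return f
def cast(f,uv,z):
    uv=np.asarray(uv,float).reshape(-1,2)
    K=np.array([[f["fx"],0,f["cx"]],[0,f["fy"],f["cy"]],[0,0,1]])
    p=cv2.undistortPoints(uv[:,None],K,np.array([f["k1"],0,0,0.]))[:,0]
    d=np.c_[p[:,0],-p[:,1],-np.ones(len(p))]@f["E"][:3,:3].T
    o=f["E"][:3,3]; return o+d*((z-o[2])/d[:,2])[:,None]
def proj(f,P):
    P=np.asarray(P,float).reshape(-1,3); c=(P-f["E"][:3,3])@f["E"][:3,:3]
    x=np.c_[c[:,0],-c[:,1]]/-c[:,2:]; r2=(x**2).sum(1,keepdims=True)
    x=x*(1+f["k1"]*r2); return x*f["fx"]+[f["cx"],f["cy"]]
def brown(f,hi=110):
    c=cv2.cvtColor(f["color"],cv2.COLOR_RGB2HSV); return cv2.inRange(c,(0,70,20),(18,255,hi))|cv2.inRange(c,(172,70,20),(180,255,hi))
def save(f,name,box=None,k=1):
    im=f["color"][:,:,::-1]
    if box: im=im[box[1]:box[3],box[0]:box[2]]
    cv2.imwrite("pics/"+name,cv2.resize(im,None,fx=k,fy=k,interpolation=cv2.INTER_CUBIC))
E
python3 - <<'E'
from h import *
f=frame("top"); g=cv2.cvtColor(f["color"],cv2.COLOR_RGB2GRAY)
save(f,"crop1.png",(100,60,500,300),2)
m=brown(f); n,l,st,ce=cv2.connectedComponentsWithStats(m)
for i in range(1,n):
    if 20<st[i,4]<600 and st[i,0]>90 and 100<st[i,1]<400 and st[i,0]<520:
        v,u=np.nonzero(l==i); P=cast(f,np.c_[u,v],.033)[:,:2]; c=P.mean(0); w,V=np.linalg.eigh(np.cov((P-c).T)); d=V[:,1]*np.sign(V[0,1])
        t=(P-c)@d; print(ce[i].round(1),st[i,4],"ctr",c.round(4),"dir deg",np.degrees(np.arctan2(d[1],d[0])).round(1),"ends",t.min().round(4),t.max().round(4))
c=cv2.cvtColor(f["color"],cv2.COLOR_RGB2HSV); b=cv2.inRange(c,(5,110,110),(22,255,255))
cs=max(cv2.findContours(b,0,2)[0],key=cv2.contourArea) ; r=cv2.minAreaRect(cs);print("board",r)
print(cast(f,cv2.boxPoints(r),.03).round(4))
G=cv2.resize(g,None,fx=4,fy=4,interpolation=cv2.INTER_CUBIC)
for nm,(u,v),z,D in(("funnel",(148,107),.213,.144),("pot",(192,187),.1,.066),("d1",(304,191),.04,.092),("d2",(410,211),.04,.092),("d3",(454,247),.04,.092),("tum",(360,197),.07,.064)):
    rp=f["fx"]*D/2/(1.34-z); R0=int(rp*2); x0,y0=u-R0,v-R0
    im=G[4*y0:4*(v+R0),4*x0:4*(u+R0)]
    h=cv2.HoughCircles(im,cv2.HOUGH_GRADIENT_ALT,1.5,10,param1=150,param2=.5,minRadius=int(4*rp*.88),maxRadius=int(4*rp*1.12))
    print(nm,round(rp,1))
    if h is not None:
        for q in h[0][:3]:
            p=(q[:2]+.5)/4-.5+[x0,y0]; print("  ",p.round(1),(q[2]/4).round(1),cast(f,p,z)[0].round(4))
E
```

```text
[395.2 166.9] 364 ctr [ 0.5796 -0.1935] dir deg 62.9 ends -0.1696 0.1812
[303.4 193.1] 241 ctr [0.5197 0.0075] dir deg -14.0 ends -0.0186 0.0251
[178.3 228.2] 388 ctr [0.4416 0.278 ] dir deg -20.2 ends -0.0595 0.0593
[406.7 215.5] 161 ctr [ 0.4724 -0.218 ] dir deg 57.7 ends -0.0216 0.0225
[295.9 226. ] 177 ctr [0.4479 0.023 ] dir deg -11.7 ends -0.0311 0.0304
[390.5 240.6] 184 ctr [ 0.4174 -0.1822] dir deg -33.6 ends -0.0316 0.0309
[451.5 248.7] 251 ctr [ 0.4004 -0.3158] dir deg -52.8 ends -0.0215 0.0246
[436.8 278.6] 185 ctr [ 0.3352 -0.2829] dir deg -29.7 ends -0.031 0.0315
[473.  371.9] 179 ctr [ 0.1338 -0.3613] dir deg 45.0 ends -0.0297 0.0292
board ((407.2671203613281, 137.54063415527344), (161.7125244140625, 61.060951232910156), 27.336666107177734)
[[ 0.6665 -0.0311  0.03  ]
 [ 0.7912 -0.0931  0.03  ]
 [ 0.6267 -0.4139  0.03  ]
 [ 0.5041 -0.3482  0.03  ]]
funnel 38.7
   [148.2 108. ] 36.0 [0.6557 0.3026 0.213 ]
pot 16.1
   [191.9 186.1] 15.2 [0.5231 0.2372 0.1   ]
d1 21.5
   [304.  191.4] 20.8 [0.5225 0.006  0.04  ]
d2 21.5
   [410.  212.1] 19.6 [ 0.479 -0.224  0.04 ]
   [410.  212.1] 21.9 [ 0.479 -0.224  0.04 ]
d3 21.5
   [454.8 248.1] 20.6 [ 0.4013 -0.3214  0.04  ]
tum 15.3
   [358.5 198.5] 14.7 [ 0.5037 -0.1097  0.07  ]
```

View pics/crop1.png

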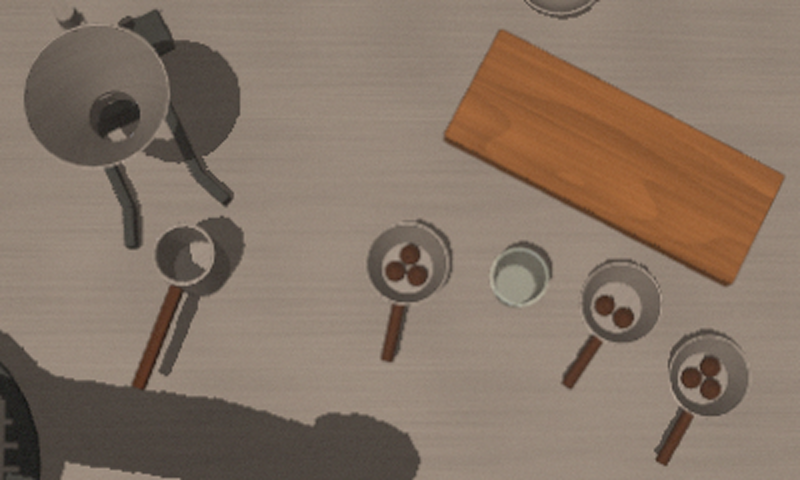

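The crop confirms three steel dishes with brown handles holding 3, 2 and 3 nuts. It also shows the open rail ends at about (166,182) and (214,160) in full-picture pixels, and the pot just in front of them.

```bash
python3 - <<'E'
from h import *
f=frame("top")
m=brown(f); n,l,st,ce=cv2.connectedComponentsWithStats(m)
i=l[228,178]; v,u=np.nonzero(l==i); P=cast(f,np.c_[u,v],.075)[:,:2]; c=P.mean(0); w,V=np.linalg.eigh(np.cov((P-c).T)); d=V[:,1]*np.sign(V[0,1])
t=(P-c)@d; print("pot handle",c,np.degrees(np.arctan2(d[1],d[0])),t.min(),t.max(), "far end",c+d*t.min())
print("pot rim hough",cast(f,(191.9,186.1),.1))
A=lambda x,y:(x/2+100-.25,y/2+60-.25)
L=cast(f,A(133,245),.024)[0];Rr=cast(f,A(229,202),.024)[0];print("flare tips",L,Rr,np.degrees(np.arctan2(*(Rr-L)[:2][::-1]))+90, np.linalg.norm(L-Rr),(L+Rr)/2)
for a,b in(((117,170),(125,203)),((172,112),(194,155))):
    q=cast(f,[A(*a),A(*b)],.024);dd=q[0]-q[1];print("rail",q[:,:2],np.degrees(np.arctan2(dd[1],dd[0])))
print("spout",cast(f,A(115,114),.138), "rim",cast(f,(148.2,108),.213))
E
python3 -m crank '85 30 -30 0 0 0 0;85 30 -30 0 0 0 0;85 30 -30 0 0 0 0;85 30 -30 0 0 0 0;85 20 -25 0 0 0 0;85 0 -20 0 0 0 0;85 0 -20 0 0 0 0;85 0 -20 0 0 0 0;85 0 0 0 0 0 0;85 0 0 0 0 0 0'
python3 - <<'E'
from h import *
f=frame("wrist"); save(f,"w1.png")
E
```

```text
pot handle [0.43772014 0.26876651] -20.24929220598947 -0.05789850054017324 0.057523736676939004 far end [0.38340002 0.2888055 ]
pot rim hough [[0.52311362 0.23712304 0.1       ]]
flare tips [0.54343956 0.3090986  0.024     ] [0.59173206 0.20426857 0.024     ] 24.73430780725913 0.1154187991191419 [0.56758581 0.25668359 0.024     ]
rail [[0.62727286 0.32948912]
 [0.59023372 0.31937942]] 15.266811343928163
rail [[0.69304381 0.27020909]
 [0.64434927 0.24430782]] 28.00910681297711
spout [[0.65925864 0.30422105 0.138     ]] rim [[0.65569986 0.30274598 0.213     ]]
t: 1.08
ee_pos: [0.3524, 0.3836, 0.2051]
tcp_rot: [0.0, 0.175, 0.985, 0.0]
wrist_force: [0.5, -0.3, 0.2]
gripper_width: 0.0848
gripper_force: 0.0
```

View pics/w1.png

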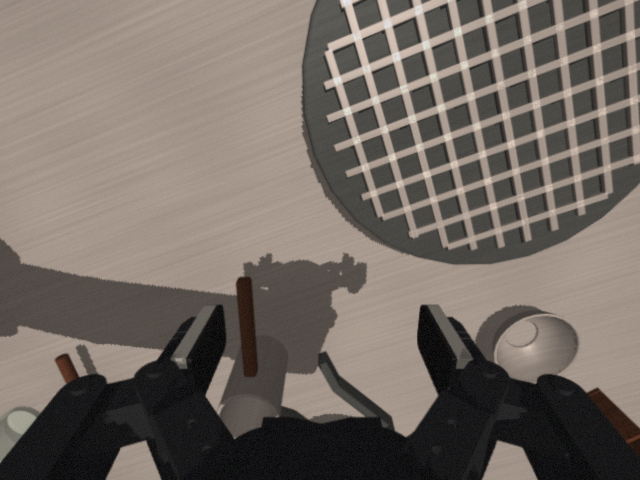

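The wrist view shows the pot handle from (245,280) to (250,375), the left guide at (355,390), and the fingers in the lower half. I'll move over the pot handle and refine.

```bash
python3 -m crank '50 20 -35 -20 0 0 0;50 20 -35 -20 0 0 0;50 18 -35 -20 0 0 0;50 0 0 -10 0 0 0;50 0 0 0 0 0 0;50 0 0 0 0 0 0;50 0 0 0 0 0 0;50 0 0 0 0 0 0;50 0 0 0 0 0 0;50 0 0 0 0 0 0' 60
cat >> h.py <<'E'
def handle(f,z,near,r=0.12,hi=110):
    "brown blob whose plane-z centroid is nearest to near -> centre, direction deg, ends"
    m=brown(f,hi); n,l,st,ce=cv2.connectedComponentsWithStats(m); best=None
    for i in range(1,n):
        if st[i,4]<60: continue
        v,u=np.nonzero(l==i); P=cast(f,np.c_[u,v],z)[:,:2]; c=P.mean(0)
        w,V=np.linalg.eigh(np.cov((P-c).T))
        if w[1]<6*w[0] or np.linalg.norm(c-near)>r: continue
        d=V[:,1]*np.sign(V[0,1]); t=(P-c)@d; k=np.linalg.norm(c-near)
        if best is None or k<best[0]: best=(k,c,np.degrees(np.arctan2(d[1],d[0])),c+d*t.min(),c+d*t.max(),st[i,4])
    return best and best[1:]
E
python3 - <<'E'
from h import *
f=frame("wrist"); save(f,"w2.png"); print(manip.sense()["ee_pos"])
print(handle(f,.077,(.4377,.2688)))
print(handle(frame("top"),.075,(.4377,.2688)))
E
```

```text
t: 1.97
ee_pos: [0.4059, 0.2875, 0.1394]
tcp_rot: [0.0, 0.173, 0.985, 0.0]
wrist_force: [0.4, 0.1, -1.0]
gripper_width: 0.0497
gripper_force: 0.0
[0.40600069 0.28723338 0.13934421]
(array([0.43547231, 0.26974002]), np.float64(-20.056863384796127), array([0.38484386, 0.28822419]), array([0.49325958, 0.2486422 ]), np.int32(2444))
(array([0.45119033, 0.2634994 ]), np.float64(-19.89981480143323), array([0.4100092 , 0.27840661]), array([0.49098804, 0.24909297]), np.int32(291))
```

View pics/w2.png

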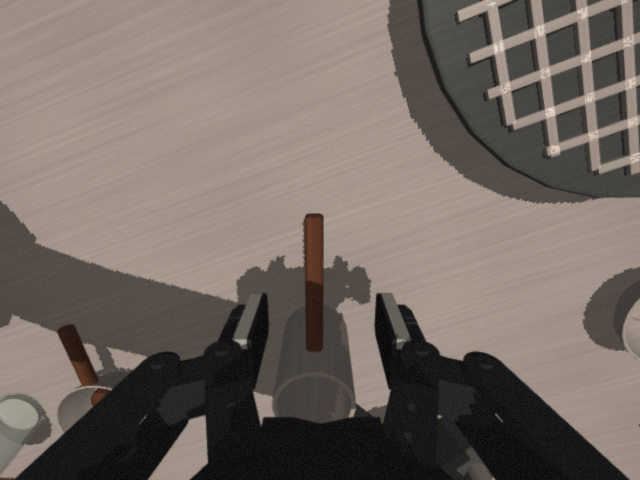

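The handle is centred between the fingers at (314,280), so I'll descend and grip.

```bash
python3 -m crank '50 4 -8 0 0 0 0;50 0 0 -20 0 0 0;50 0 0 -20 0 0 0;50 0 0 -20 0 0 0;50 0 0 -18 0 0 0;50 0 0 -10 0 0 0;50 0 0 0 0 0 0;0 0 0 0 0 0 0;0 0 0 0 0 0 0;0 0 0 0 0 0 0' 60
python3 -m crank '0 0 0 0 0 0 0;0 0 0 0 0 0 0;0 0 0 0 0 0 0;0 0 0 0 0 0 0;0 0 0 0 0 0 0;0 0 0 0 0 0 0;0 0 0 0 0 0 0;0 0 0 0 0 0 0;0 0 0 0 0 0 0;0 0 0 0 0 0 0'
```

```text
t: 2.9
ee_pos: [0.4108, 0.2789, 0.052]
tcp_rot: [0.001, 0.174, 0.985, 0.001]
wrist_force: [0.0, 0.3, -0.4]
gripper_width: 0.0144
gripper_force: 0.0
t: 3.73
ee_pos: [0.4101, 0.2784, 0.0509]
tcp_rot: [-0.0, 0.174, 0.985, -0.0]
wrist_force: [-0.1, 0.0, 0.2]
gripper_width: 0.0
gripper_force: 0.0
```

```bash
python3 - <<'E'
from h import *
f=frame("wrist");a=frame("side");b=frame("top")
im=np.hstack([cv2.resize(f["color"],(400,300)),cv2.resize(a["color"][100:340,180:500],(400,300))])
im2=cv2.resize(b["color"][60:300,80:400],(800,600))
cv2.imwrite("pics/a3.png",im[:,:,::-1]);cv2.imwrite("pics/b3.png",im2[:,:,::-1])
E
```

```text
(no output)
```

View pics/a3.png

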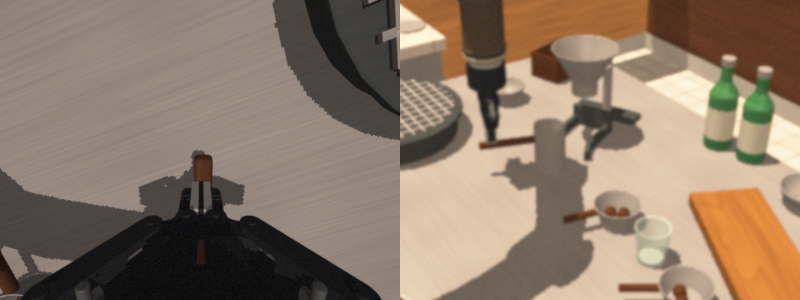

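The wrist view shows the fingers straddling the handle at (203,170), yet the width reads 0. I'll read it again before moving on.

```bash
python3 -m crank '0 0 0 2 0 0 0;0 0 0 2 0 0 0;0 0 0 2 0 0 0;0 0 0 0 0 0 0;0 0 0 0 0 0 0;0 0 0 0 0 0 0;0 0 0 0 0 0 0;0 0 0 0 0 0 0;0 0 0 0 0 0 0;0 0 0 0 0 0 0' 80
python3 - <<'E'
from h import *
s=manip.sense();print(s["gripper_width"],s["gripper_force"],s["wrist_force"],s["moment"])
f=frame("wrist");a=frame("side")
im=np.hstack([cv2.resize(f["color"][200:440,160:480],(400,300)),cv2.resize(a["color"][160:260,220:353],(400,300),interpolation=2)])
cv2.imwrite("pics/a4.png",im[:,:,::-1])
E
```

```text
t: 4.72
ee_pos: [0.41, 0.2784, 0.0568]
tcp_rot: [-0.0, 0.174, 0.985, -0.0]
wrist_force: [0.2, 0.1, 0.2]
gripper_width: 0.0002
gripper_force: 0.0
0.00021316937456512548 0.0 [0.20215131 0.06661684 0.15952302] [ 0.00450262  0.00714105 -0.03048206]
```

View pics/a4.png

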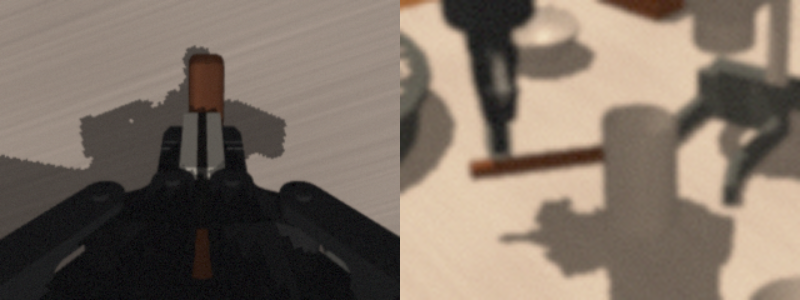

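```bash
python3 - <<'E'
from h import *
s=manip.sense();p=s["ee_pos"];f=frame("side");w=frame("wrist")
print("TCP side",proj(f,[p,p+[0,0,.02],p+[0,0,-.02]]),"seen tip ~252,212")
print("TCP wrist",proj(w,[p,p+[0,0,.02]]))
print(handle(f,.07,(.4377,.2688)),[handle(w,z,(.4,.28)) for z in(.05,.077)])
m=brown(f);n,l,st,ce=cv2.connectedComponentsWithStats(m)
for i in range(1,n):
    if st[i,4]>40 and st[i,1]>150: print(st[i],ce[i].round(1))
for z in(.077,.07,.063):print(z,proj(f,[[.3848,.2882,z],[.4927,.2485,z]]).round(1).tolist())
E
```

```text
TCP side [[253.2374473  219.67972454]
 [252.71520528 212.93235099]
 [253.75202642 226.31622083]] seen tip ~252,212
TCP wrist [[322.86145593 279.07199617]
 [323.01728479 297.0019221 ]]
(array([0.44339397, 0.26659898]), np.float64(-19.99488185109183), array([0.39020886, 0.2859514 ]), array([0.49524505, 0.24773198]), np.int32(199)) [(array([0.4986295 , 0.24511112]), np.float64(-19.926038299814323), array([0.48134631, 0.25137643]), array([0.51406179, 0.23951677]), np.int32(532)), (array([0.47309284, 0.25445118]), np.float64(-19.9260382998143), array([0.45845148, 0.2597588 ]), array([0.48616621, 0.24971196]), np.int32(532))]
[245 209  44  10 199] [266.6 213.4]
[309 270  28   9 133] [319.8 273.7]
[355 381  33   4  65] [368.7 382.4]
[402 381  24  13 104] [413.7 386.5]
[300 453   8  27  78] [303.6 467.9]
[426 463  14  17 146] [431.8 471.2]
[391 466  10  14 103] [396.4 473.8]
[439 467   6  13  51] [441.4 473.9]
0.077 [[242.0, 214.1], [286.8, 208.5]]
0.07 [[242.2, 216.5], [286.9, 210.8]]
0.063 [[242.4, 218.9], [286.9, 213.2]]
```

```bash
python3 -m crank '0 0 0 20 0 0 0;0 0 0 20 0 0 0;0 0 0 20 0 0 0;0 0 0 0 0 0 0;0 0 0 0 0 0 0;0 0 0 0 0 0 0;0 0 0 0 0 0 0;0 0 0 0 0 0 0;0 0 0 0 0 0 0;0 0 0 0 0 0 0' 80
python3 - <<'E'
from h import *
s=manip.sense();p=s["ee_pos"];f=frame("wrist");a=frame("side")
print(p,s["gripper_width"],proj(f,p),proj(a,p))
for c,uv in((f,proj(f,p)[0]),(a,proj(a,p)[0])): cv2.drawMarker(c["color"],tuple(int(round(x)) for x in uv),(255,0,0),0,6,1)
im=np.hstack([cv2.resize(f["color"][200:440,160:480],(400,300)),cv2.resize(a["color"][140:240,200:333],(400,300),interpolation=2)])
cv2.imwrite("pics/a5.png",im[:,:,::-1])
E
```

```text
t: 5.75
ee_pos: [0.4098, 0.2782, 0.1163]
tcp_rot: [-0.0, 0.174, 0.985, -0.0]
wrist_force: [-0.2, 0.4, 0.1]
gripper_width: -0.0001
gripper_force: 0.0
[0.4098286  0.2782187  0.11634087] -7.502697008094545e-05 [[322.95277375 279.0746434 ]] [[251.61080137 199.33416453]]
```

View pics/a5.png

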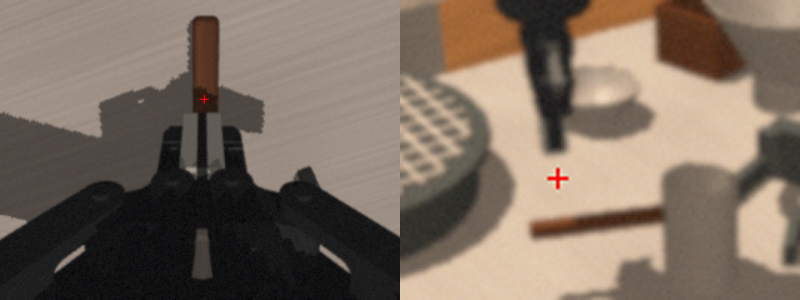

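The picture shows the shut fingertips (side crop (555,152)) about 24 mm short of the reported TCP (cross at (557,179)). The first close therefore passed above the handle, and nothing was moved. I'll regrip with the TCP about 24 mm lower.

```bash
python3 -m crank '50 0 0 0 0 0 0;50 0 0 0 0 0 0;50 0 0 0 0 0 0;50 0 0 0 0 0 0;50 0 0 -20 0 0 0;50 0 0 -20 0 0 0;50 0 0 -20 0 0 0;50 0 0 -20 0 0 0;50 0 0 -8 0 0 0;50 0 0 0 0 0 0' 60
python3 -m crank '0 0 0 0 0 0 0;0 0 0 0 0 0 0;0 0 0 0 0 0 0;0 0 0 0 0 0 0;0 0 0 0 0 0 0;0 0 0 0 0 0 0;0 0 0 0 0 0 0;0 0 0 0 0 0 0;0 0 0 0 0 0 0;0 0 0 0 0 0 0'
```

```text
t: 6.68
ee_pos: [0.409, 0.2776, 0.0273]
tcp_rot: [-0.001, 0.174, 0.985, -0.001]
wrist_force: [0.4, 0.5, 0.5]
gripper_width: 0.05
gripper_force: 0.0
t: 7.52
ee_pos: [0.4102, 0.2792, 0.0293]
tcp_rot: [0.0, 0.174, 0.985, 0.001]
wrist_force: [-1.7, 2.3, 5.8]
gripper_width: 0.0125
gripper_force: 61.8
```

Gripped: width 12.5 mm at 62 N. Next I'll refine the stand axis from the colour mask of the rails.

```bash
python3 - <<'E'
from h import *
f=frame("top"); c=f["color"].astype(int)
m=(c.max(2)<85)&(c[...,2]>=c[...,0]-4)
for v in range(84,190,3): print(v,''.join('#' if m[v,u] else '.' for u in range(140,225)))
for v,u in((175,165),(150,208),(130,195),(230,250)):print(c[v,u])
E
```

```text
84 .....................................................................................
87 .....................................................................................
90 .....................................................................................
93 .....................................................................................
96 .....................................................................................
99 .....................................................................................
102 .....................................................................................
105 .....................................................................................
108 .....................................................................................
111 .....................................................................................
114 .................#........#..........................................................
117 .....................................................................................
120 .............#........
[... 1477 characters left out ...]
..........................
171 .....................................................................................
174 .....................................................................................
177 .....................................................................................
180 .....................................................................................
183 .....................................................................................
186 .....................................................................................
189 .....................................................................................
[83 81 74]
[89 78 73]
[82 74 67]
[89 83 74]
```

```bash
python3 - <<'E'
from h import *
f=frame("top"); c=cv2.cvtColor(f["color"],cv2.COLOR_RGB2HSV).astype(int); g=f["color"].astype(int)
for (v,u) in((178,165),(165,163),(150,158),(155,210),(140,197),(125,188)):
    print(v,u,[tuple(g[v,x]) for x in range(u-6,u+7,2)])
E
python3 - <<'E'
from h import *
f=frame("top")
save(f,"stand.png",(130,60,230,195),4)
E
```

```text
178 165 [(np.int64(166), np.int64(150), np.int64(134)), (np.int64(152), np.int64(138), np.int64(125)), (np.int64(78), np.int64(73), np.int64(67)), (np.int64(81), np.int64(80), np.int64(73)), (np.int64(52), np.int64(50), np.int64(46)), (np.int64(72), np.int64(66), np.int64(61)), (np.int64(137), np.int64(123), np.int64(112))]
165 163 [(np.int64(169), np.int64(153), np.int64(140)), (np.int64(167), np.int64(152), np.int64(136)), (np.int64(106), np.int64(97), np.int64(89)), (np.int64(79), np.int64(75), np.int64(70)), (np.int64(78), np.int64(75), np.int64(68)), (np.int64(43), np.int64(40), np.int64(34)), (np.int64(85), np.int64(77), np.int64(68))]
150 158 [(np.int64(166), np.int64(150), np.int64(136)), (np.int64(161), np.int64(145), np.int64(130)), (np.int64(82), np.int64(79), np.int64(74)), (np.int64(82), np.int64(77), np.int64(71)), (np.int64(62), np.int64(60), np.int64(55)), (np.int64(71), np.int64(64), np.int64(57)), (np.int64(91), np.int64(82), np.int64(74))]
155 210 [(np.int64(87), np.int64(83), np.int64(75)), (np.int64(85), np.int64(80), np.int64(73)), (np.int64(84), np.int64(81), np.int64(73)), (np.int64(83), np.int64(79), np.int64(73)), (np.int64(75), np.int64(70), np.int64(64)), (np.int64(89), np.int64(79), np.int64(72)), (np.int64(152), np.int64(137), np.int64(124))]
140 197 [(np.int64(85), np.int64(77), np.int64(70)), (np.int64(81), np.int64(77), np.int64(70)), (np.int64(84), np.int64(81), np.int64(75)), (np.int64(79), np.int64(77), np.int64(70)), (np.int64(85), np.int64(75), np.int64(69)), (np.int64(84), np.int64(77), np.int64(70)), (np.int64(159), np.int64(143), np.int64(128))]
125 188 [(np.int64(165), np.int64(150), np.int64(133)), (np.int64(160), np.int64(143), np.int64(131)), (np.int64(81), np.int64(79), np.int64(73)), (np.int64(47), np.int64(44), np.int64(39)), (np.int64(55), np.int64(53), np.int64(47)), (np.int64(74), np.int64(67), np.int64(62)), (np.int64(89), np.int64(80), np.int64(73))]
```

View pics/stand.png

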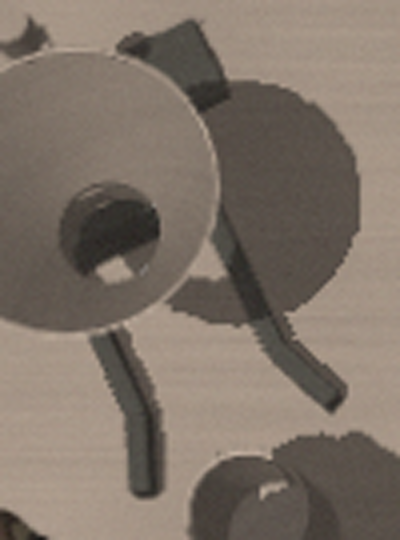

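```bash
python3 - <<'E'
from h import *
f=frame("top"); A=lambda p:np.array(p)/4+[130-.375,60-.375]
C=lambda p:cast(f,A(p),.024)[0,:2]
an=lambda a,b:round(float(np.degrees(np.arctan2(*(b-a)[::-1]))),1)
lo=an(C((127,415)),C((95,340)));li=an(C((147,410)),C((116,335)));ri=an(C((262,335)),C((213,240)));ro=an(C((290,338)),C((222,215)))
print("rails",lo,li,ri,ro)
a,b=C((147,412)),C((265,338));print("kinks",a,b,np.linalg.norm(a-b),an(b,a)-90,(a+b)/2)
a,b=C((143,490)),C((333,396));print("tips",a,b,np.linalg.norm(a-b),an(b,a)-90,(a+b)/2)
F=cast(f,(148.2,108),.213)[0,:2];print(F,an((a+b)/2,F))
E
```

```text
rails 24.5 23.9 28.2 29.8
kinks [0.5871786  0.31011601] [0.62885315 0.24583246] 0.07661032980035873 33.0 [0.60801587 0.27797424]
tips [0.54371054 0.31104438] [0.59646872 0.20741116] 0.11628959819480453 27.0 [0.57008963 0.25922777]
[0.65569986 0.30274598] 26.9
```

The crop shows the rails' kinks at (147,412) and (265,338) and the tips at (143,490) and (333,396). The stand axis is therefore at 27°, and the origin is (0.656, 0.303). I'll turn the pot about its own axis to line it up.

```bash
python3 -m crank '0 -5.4 -13.1 0 0 0 .98;0 -4.2 -13.3 0 0 0 .98;0 -2.9 -13.5 0 0 0 .98;0 -1.7 -13.6 0 0 0 .98;0 -.4 -13.6 0 0 0 .98;0 .8 -13.2 0 0 0 .98;0 2 -13 0 0 0 .98;0 3.2 -12.6 0 0 0 .98;0 0 0 0 0 0 0;0 0 0 0 0 0 0' 80
python3 - <<'E'
from h import *
s=manip.sense();r=R.from_quat(s["tcp_rot"],scalar_first=True).as_matrix();print("tool x dir+180",np.degrees(np.arctan2(-r[1,0],-r[0,0])),s["qpos"].round(2))
f=frame("top");g=cv2.cvtColor(f["color"],cv2.COLOR_RGB2GRAY);G=cv2.resize(g[150:240,150:250],None,fx=4,fy=4,interpolation=2)
h=cv2.HoughCircles(G,cv2.HOUGH_GRADIENT_ALT,1.5,10,param1=150,param2=.5,minRadius=55,maxRadius=72)
if h is not None:
  for q in h[0][:3]:
    p=(q[:2]+.5)/4-.5+[150,150];print(p,q[2]/4,cast(f,p,.1)[0])
E
```

```text
t: 8.55
ee_pos: [0.4016, 0.1724, 0.0291]
tcp_rot: [0.0, -0.231, 0.973, 0.0]
wrist_force: [-1.8, -0.4, 6.1]
gripper_width: 0.0123
gripper_force: 82.3
tool x dir+180 26.724705629001182 [-0.44  0.36 -0.1   2.2   0.06  0.59  1.46]
[196.125 195.   ] 15.349801 [0.50460034 0.22791629 0.1       ]
```

```bash
python3 -m crank '0 10.7 5.45 0 0 0 0;0 10.7 5.45 0 0 0 0;0 10.7 5.45 0 0 0 0;0 10.7 5.45 0 0 0 0;0 10.7 5.45 0 0 0 0;0 10.7 5.45 0 0 0 0;0 10.7 5.45 0 0 0 0;0 10.7 5.45 0 0 0 0;0 0 0 0 0 0 0;0 0 0 0 0 0 0' 80
python3 -m crank '0 7.1 3.6 0 0 0 0;0 7.1 3.6 0 0 0 0;0 7.1 3.6 0 0 0 0;0 7.1 3.6 0 0 0 0;0 7.1 3.6 0 0 0 0;0 7.1 3.6 0 0 0 0;0 0 0 0 0 0 0;0 0 0 0 0 0 0;0 0 0 0 0 0 0;0 0 0 0 0 0 0'
```

```text
t: 9.43
ee_pos: [0.487, 0.2168, 0.029]
tcp_rot: [-0.0, -0.231, 0.973, -0.0]
wrist_force: [-1.3, -0.4, 7.2]
gripper_width: 0.0122
gripper_force: 82.5
t: 10.27
ee_pos: [0.5288, 0.238, 0.0291]
tcp_rot: [-0.001, -0.231, 0.973, -0.0]
wrist_force: [-4.3, -2.5, 9.0]
gripper_width: 0.0124
gripper_force: 82.9
```

```bash
python3 -m crank '0 3.6 1.8 0 0 0 0;0 3.6 1.8 0 0 0 0;0 3.6 1.8 0 0 0 0;0 3.6 1.8 0 0 0 0;0 1.8 .9 0 0 0 0;0 1.8 .9 0 0 0 0;0 1.8 .9 0 0 0 0;0 0 0 0 0 0 0;0 0 0 0 0 0 0;0 0 0 0 0 0 0' 80
python3 -m crank '0 .9 .45 0 0 0 0;0 .9 .45 0 0 0 0;0 .9 .45 0 0 0 0;0 .9 .45 0 0 0 0;0 0 0 0 0 0 0;0 0 0 0 0 0 0;0 0 0 0 0 0 0;0 0 0 0 0 0 0;0 0 0 0 0 0 0;0 0 0 0 0 0 0'
```

```text
t: 11.1
ee_pos: [0.5472, 0.2473, 0.0291]
tcp_rot: [-0.002, -0.231, 0.973, -0.001]
wrist_force: [-9.1, -4.6, 14.4]
gripper_width: 0.0123
gripper_force: 83.5
t: 11.93
ee_pos: [0.5506, 0.2489, 0.0291]
tcp_rot: [-0.002, -0.231, 0.973, -0.001]
wrist_force: [-9.0, -5.0, 13.5]
gripper_width: 0.0121
gripper_force: 83.6
```

```bash
for i in 1 2 3; do python3 -m crank '0 .9 .45 0 0 0 0;0 .9 .45 0 0 0 0;0 .9 .45 0 0 0 0;0 0 0 0 0 0 0;0 0 0 0 0 0 0;0 0 0 0 0 0 0;0 0 0 0 0 0 0;0 0 0 0 0 0 0;0 0 0 0 0 0 0;0 0 0 0 0 0 0' | grep -E "ee_pos|wrist"; done
```

```text
ee_pos: [0.552, 0.2496, 0.029]
wrist_force: [-13.3, -6.0, 19.3]
ee_pos: [0.5519, 0.2495, 0.029]
wrist_force: [-23.5, -11.3, 28.2]
ee_pos: [0.5518, 0.2494, 0.0289]
wrist_force: [-32.9, -15.6, 36.6]
```

The arm is stuck at (0.552, 0.2495) with rising force, so the pot is home. I'll relieve the push, release, and back away.

```bash
python3 -m crank '0 -1.6 -.8 0 0 0 0;0 -1.6 -.8 0 0 0 0;0 -1.6 -.8 0 0 0 0;0 0 0 0 0 0 0;0 0 0 0 0 0 0;0 0 0 0 0 0 0;50 0 0 0 0 0 0;50 0 0 0 0 0 0;50 0 0 0 0 0 0;50 0 0 0 0 0 0' 40
python3 -m crank '50 -10 -5 0 0 0 0;50 -12 -6 0 0 0 0;50 -12 -6 0 0 0 0;50 -12 -6 0 0 0 0;50 -12 -6 30 0 0 0;50 -12 -6 30 0 0 0;50 0 0 30 0 0 0;50 0 0 30 0 0 0;50 0 0 10 0 0 0;50 0 0 0 0 0 0'
python3 - <<'E'
from h import *
f=frame("wrist");b=handle(f,.077,(.55,.25));print(b); t=np.radians(b[2]);print("pot axis",b[3]+.147*np.array([np.cos(t),np.sin(t)]))
f=frame("top")
for n,z,p in(("pot",.075,(.58,.265)),("d1",.038,(.4479,.023)),("d2",.038,(.4174,-.1822)),("d3",.038,(.3352,-.2829))):
    b=handle(f,z,p,.08)
    if b: t=np.radians(b[2]);L=.147 if n=="pot" else .108; print(n,b[0].round(4),b[2].round(1),"axis",(b[3]+L*np.array([np.cos(t),np.sin(t)])).round(4))
    else: print(n,None)
print(manip.sense()["qpos"].round(2))
E
```

```text
t: 15.27
ee_pos: [0.5562, 0.2514, 0.0284]
tcp_rot: [-0.0, -0.233, 0.973, -0.0]
wrist_force: [-0.1, 0.4, 0.0]
gripper_width: 0.05
gripper_force: 0.0
t: 16.1
ee_pos: [0.4882, 0.2171, 0.1618]
tcp_rot: [0.003, -0.233, 0.972, 0.001]
wrist_force: [1.1, -0.4, 0.7]
gripper_width: 0.0497
gripper_force: 0.0
(array([0.57513904, 0.25972129]), np.float64(26.821661743924395), array([0.52535154, 0.23454819]), array([0.63004192, 0.28748079]), np.int32(1733))
pot axis [[0.77703574 0.43447956]
 [0.63138976 0.28808256]]
pot None
d1 [0.4478 0.0228] [0.4 0. ] axis [[0.5858 0.1249]
 [0.4786 0.017 ]]
d2 [ 0.4167 -0.1811] [ 0.4 -0.2] axis [[ 0.5507 -0.0904]
 [ 0.4434 -0.1988]]
d3 [ 0.3342 -0.281 ] [ 0.3 -0.3] axis [[ 0.4698 -0.1885]
 [ 0.3624 -0.297 ]]
[-0.43  0.3  -0.09  1.87  0.03  0.97  1.5 ]
```

The pot is home: the wrist view puts its axis at (0.6565, 0.301), within 2 mm of the funnel axis. Next I'll go above dish 1.

```bash
python3 -m crank '60 -6 -24 -5 0 0 -.81;60 -6 -24 -5 0 0 -.81;60 -6 -24 -5 0 0 -.81;60 -6 -24 -5 0 0 -.81;60 -6 -24 -5 0 0 -.81;60 -6 -24 -5 0 0 -.81;60 -6 -24 -5 0 0 -.81;60 -7 -24 -5 0 0 -.81;60 0 0 0 0 0 0;60 0 0 0 0 0 0' 60
cat >> h.py <<'E'
def dishes(near,z=.037):
    "from the wrist view: grip point 86 mm from the axis, own x direction, and the shift for the tool"
    s=manip.sense(); f=frame("wrist"); b=handle(f,z,near)
    t=np.radians(b[1]); d=np.array([np.cos(t),np.sin(t)]); g=b[2]+.022*d
    r=R.from_quat(s["tcp_rot"],scalar_first=True).as_matrix(); th=np.degrees(np.arctan2(-r[1,0],-r[0,0]))
    print("handle",b[0].round(4),"deg",b[1].round(1),"len",np.linalg.norm(b[3]-b[2]).round(4),"grip",g.round(4),"axis",(g+.086*d).round(4))
    print("shift mm",((g-s["ee_pos"][:2])*1000).round(1),"turn units",((b[1]-th)/6).round(2),"z",s["ee_pos"][2].round(4))
E
python3 -c "
from h import *
dishes((.4478,.0228))"
```

```text
t: 17.03
ee_pos: [0.4358, 0.0228, 0.1171]
tcp_rot: [-0.002, 0.105, 0.995, -0.001]
wrist_force: [-0.1, -0.0, -0.6]
gripper_width: 0.0601
gripper_force: 0.0
handle [0.4489 0.0219] deg -11.2 len 0.0657 grip [0.4393 0.0238] axis [0.5236 0.007 ]
shift mm [3.5 1. ] turn units 0.13 z 0.1171
```

```bash
python3 -m crank '50 3.5 1 -20 0 0 .13;50 0 0 -20 0 0 0;50 0 0 -20 0 0 0;50 0 0 -20 0 0 0;50 0 0 -16 0 0 0;50 0 0 -8 0 0 0;50 0 0 -8 0 0 0;50 0 0 -6 0 0 0;50 0 0 -5 0 0 0;50 0 0 0 0 0 0' 60
python3 -m crank '0 0 0 0 0 0 0;0 0 0 0 0 0 0;0 0 0 0 0 0 0;0 0 0 0 0 0 0;0 0 0 0 0 0 0;0 0 0 0 0 0 0;0 0 0 0 0 0 0;0 0 0 0 0 0 0;0 0 0 0 0 0 0;0 0 0 0 0 0 0' 80
```

```text
t: 17.92
ee_pos: [0.4408, 0.0253, -0.0046]
tcp_rot: [-0.0, 0.097, 0.995, -0.0]
wrist_force: [-0.1, 0.9, 0.5]
gripper_width: 0.05
gripper_force: 0.0
t: 18.75
ee_pos: [0.441, 0.0251, -0.004]
tcp_rot: [0.0, 0.097, 0.995, 0.0]
wrist_force: [-0.9, -0.5, 2.4]
gripper_width: 0.011
gripper_force: 78.1
```

Gripped (11 mm, 78 N). I'll lift and carry it to the left of the funnel.

```bash
python3 -m crank '0 0 0 5 0 0 0;0 0 0 15 0 0 0;0 0 0 25 0 0 0;0 0 0 30 0 0 0;0 0 0 35 0 0 0;0 0 0 35 0 0 0;0 0 0 35 0 0 0;0 0 0 35 0 0 0;0 0 0 30 0 0 0;0 0 0 20 0 0 0' 100
python3 -m crank '0 6 12 0 0 0 -.5;0 12 24 0 0 0 -.6;0 13 26 0 0 0 -.65;0 13 26 0 0 0 -.65;0 13 26 0 0 0 -.65;0 13 26 0 0 0 -.65;0 13 26 0 0 0 -.65;0 13 26 0 0 0 -.65;0 13 26 0 0 0 -.65;0 13 26 0 0 0 -.65'
python3 -m crank '0 13 26 0 0 0 -.65;0 13 26 0 0 0 -.65;0 12 24 0 0 0 -.65;0 12 24 0 0 0 -.6;0 6 12 0 0 0 -.5;0 0 0 0 0 0 0;0 0 0 0 0 0 0;0 0 0 0 0 0 0;0 0 0 0 0 0 0;0 0 0 0 0 0 0'
python3 - <<'E'
from h import *
s=manip.sense();print(s["qpos"].round(2),s["moment"].round(2))
f=frame("wrist");a=frame("side");
im=np.hstack([cv2.resize(f["color"],(400,300)),cv2.resize(a["color"][60:300,160:480],(400,300))])
cv2.imwrite("pics/p1.png",im[:,:,::-1])
E
```

```text
t: 19.58
ee_pos: [0.4411, 0.0252, 0.264]
tcp_rot: [0.001, 0.097, 0.995, 0.001]
wrist_force: [1.0, 0.0, -2.2]
gripper_width: 0.0103
gripper_force: 98.1
t: 20.42
ee_pos: [0.5627, 0.2703, 0.2604]
tcp_rot: [-0.001, 0.415, 0.91, -0.001]
wrist_force: [0.5, -0.5, -2.0]
gripper_width: 0.0106
gripper_force: 98.2
t: 21.25
ee_pos: [0.619, 0.3799, 0.2614]
tcp_rot: [0.0, 0.554, 0.833, 0.0]
wrist_force: [-0.8, -0.4, -2.7]
gripper_width: 0.0099
gripper_force: 98.2
[-0.69  0.56  0.12  1.24 -0.06  1.35 -0.18] [ 0.1   0.04 -0.03]
```

View pics/p1.png

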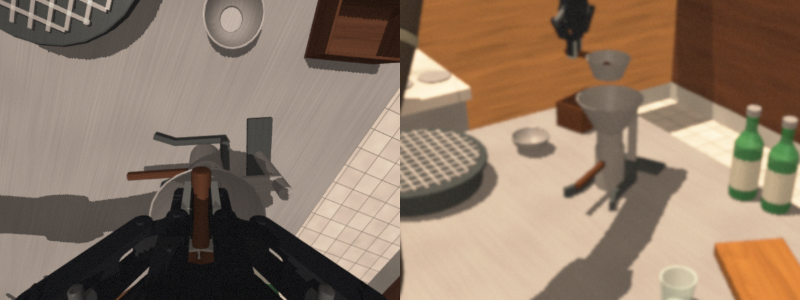

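The wrist view shows the handle gripped at (201,200). The side view shows the dish hanging level above the funnel at (608,66), with the pot home beneath. I'll tip it in.

```bash
python3 -m crank '0 1.9 .9 1.3 .416 -.98 0;0 1.9 .9 1.3 .416 -.98 0;0 1.9 .9 1.3 .416 -.98 0;0 1.9 .9 1.3 .416 -.98 0;0 1.9 .9 1.3 .416 -.98 0;0 1.9 .9 1.3 .416 -.98 0;0 1.9 .9 1.3 .416 -.98 0;0 1.9 .9 1.3 .416 -.98 0;0 1.9 .9 1.3 .416 -.98 0;0 1.9 .9 1.3 .416 -.98 0' 110
python3 -c "
from h import *
s=manip.sense();r=R.from_quat(s['tcp_rot'],scalar_first=True).as_matrix();print(r[:,2].round(3),s['qpos'].round(2), s['ee_pos'],(s['ee_pos']-.036*r[:,2]).round(4))"
```

```text
t: 22.18
ee_pos: [0.65, 0.3716, 0.2757]
tcp_rot: [0.247, 0.517, 0.752, 0.327]
wrist_force: [0.6, 0.2, -1.1]
gripper_width: 0.0103
gripper_force: 108.7
[ 0.709  0.236 -0.665] [-1.18  0.23  0.52  2.04  1.05  0.21 -1.31] [0.6500371  0.37159089 0.27571572] [0.6245 0.3631 0.2996]
```

Tipping stopped at about 48° because the wrist is near its singularity with j7 running towards its limit. Turning the heading about +47° keeps j7 in range, so I'll swing around the funnel axis with the dish held at this tilt.

```bash
python3 -m crank '0 -5 2 0 0 0 .78;0 -5.5 1 0 0 0 .78;0 -6 0 0 0 0 .78;0 -6.5 -.5 0 0 0 .78;0 -6.5 -1.5 0 0 0 .78;0 -6.5 -2 0 0 0 .78;0 -6.5 -2.5 0 0 0 .78;0 -6.5 -3 0 0 0 .78;0 -6.5 -3.5 0 0 0 .78;0 -6.5 -4 0 0 0 .78' 110
cat >> h.py <<'E'
def held():
    s=manip.sense();r=R.from_quat(s['tcp_rot'],scalar_first=True).as_matrix();p=s['ee_pos']-.036*r[:,2]
    print("z",r[:,2].round(3),"tilt",np.degrees(np.arccos(-r[2,2])).round(1),"dish x deg",np.degrees(np.arctan2(-r[1,0],-r[0,0])).round(1),"xz",-r[2,0].round(3),"q",s['qpos'].round(2),"tcp",s['ee_pos'].round(4),"pad",p.round(4),"dish",(p-.086*r[:,0]).round(4))
E
python3 -c "
from h import *
held()"
```

```text
t: 23.02
ee_pos: [0.6219, 0.3637, 0.2491]
tcp_rot: [0.175, 0.363, 0.847, 0.347]
wrist_force: [0.4, -0.1, -3.9]
gripper_width: 0.0098
gripper_force: 108.8
z [ 0.549  0.461 -0.697] tilt 45.8 dish x deg -47.5 xz 0.044 q [ 0.18  0.32 -0.84  2.03  0.92  0.15 -0.64] tcp [0.6219 0.3637 0.2491] pad [0.6021 0.3471 0.2742] dish [0.6602 0.2837 0.2781]
```

```bash
python3 -m crank '0 -2 0 5 -.65 .71 0;0 -2 0 5 -.65 .71 0;0 -2 0 5 -.65 .71 0;0 -2 0 5 -.65 .71 0;0 -2 0 5 -.65 .71 0;0 -2 0 5 -.65 .71 0;0 -2 0 5 -.65 .71 0;0 -2 0 5 -.65 .71 0;0 0 0 0 0 0 0;0 0 0 0 0 0 0' 110
python3 -c "
from h import *
held()
f=frame('top'); cv2.imwrite('pics/t2.png',f['color'][:,:,::-1])"
```

```text
t: 23.85
ee_pos: [0.6094, 0.3657, 0.2845]
tcp_rot: [0.022, 0.389, 0.921, 0.004]
wrist_force: [-0.6, -0.4, -2.0]
gripper_width: 0.01
gripper_force: 108.6
z [ 0.043 -0.01  -0.999] tilt 2.5 dish x deg -45.8 xz 0.037 q [-0.08  0.68 -1.01  1.23  0.61  1.5  -0.24] tcp [0.6094 0.3657 0.2845] pad [0.6078 0.366  0.3204] dish [0.6677 0.3044 0.3236]
```

```bash
python3 -m crank '0 -4 -5 0 -.1 0 .64;0 -4 -5 0 -.1 0 .64;0 -4 -5 0 0 0 .64;0 -4 -5 0 0 0 .64;0 -4 -5 0 0 0 .64;0 -4 -5 0 0 0 .64;0 -5 -5 0 0 0 .64;0 -5 -5 0 0 0 .64;0 0 0 0 0 0 0;0 0 0 0 0 0 0' 110
python3 -c "
from h import *
held()"
```

```text
t: 24.73
ee_pos: [0.5755, 0.3223, 0.2855]
tcp_rot: [0.028, 0.133, 0.991, -0.0]
wrist_force: [-0.2, 0.1, -1.4]
gripper_width: 0.0096
gripper_force: 108.7
z [ 0.055 -0.007 -0.998] tilt 3.2 dish x deg -15.3 xz 0.055 q [ 0.09  0.65 -1.17  1.39  0.64  1.47  0.25] tcp [0.5755 0.3223 0.2855] pad [0.5735 0.3226 0.3214] dish [0.6564 0.2998 0.3261]
```

```bash
python3 -m crank '0 .4 2 0 1 -.27 0;0 .4 2 0 1 -.27 0;0 .4 2 0 1 -.27 0;0 .4 2 0 1 -.27 0;0 .4 2 0 1 -.27 0;0 .4 2 0 1 -.27 0;0 .4 2 0 1 -.27 0;0 .4 2 0 1 -.27 0;0 .4 2 0 1 -.27 0;0 .4 2 0 1 -.27 0' 110
python3 -c "
from h import *
held()"
```

```text
t: 25.57
ee_pos: [0.5796, 0.3415, 0.2839]
tcp_rot: [0.09, 0.128, 0.852, 0.5]
wrist_force: [-1.6, 1.8, -2.3]
gripper_width: 0.0097
gripper_force: 108.8
z [ 0.281  0.829 -0.483] tilt 61.1 dish x deg -18.0 xz 0.024 q [ 0.85  0.83 -1.46  2.02 -0.1   0.26  1.14] tcp [0.5796 0.3415 0.2839] pad [0.5695 0.3117 0.3012] dish [0.6513 0.2852 0.3033]
```

```bash
python3 -m crank '0 .4 3 0 1 -.3 0;0 .4 3 0 1 -.3 0;0 .4 3 0 1 -.3 0;0 .4 3 0 1 -.3 0;0 .4 3 0 1 -.3 0;0 .4 3 0 1 -.3 0;0 .4 2 0 1 -.3 0;0 .4 2 0 1 -.3 0;0 0 0 0 0 0 0;0 0 0 0 0 0 0' 110
python3 -c "
from h import *
held()"
```

```text
t: 26.4
ee_pos: [0.5874, 0.3496, 0.2803]
tcp_rot: [0.095, 0.09, 0.695, 0.707]
wrist_force: [-0.6, -0.1, 1.3]
gripper_width: 0.0103
gripper_force: 108.9
z [0.26  0.966 0.017] tilt 91.0 dish x deg -15.0 xz 0.004 q [ 0.87  1.41 -1.46  2.06 -1.03  0.23  2.52] tcp [0.5874 0.3496 0.2803] pad [0.578  0.3148 0.2797] dish [0.6611 0.2925 0.28  ]
```

```bash
python3 - <<'E'
from h import *
f=frame("wrist");a=frame("side");b=frame("top")
im=np.hstack([cv2.resize(x,(266,300),interpolation=2) for x in(f["color"][120:420,187:453],a["color"][90:240,240:373],b["color"][50:200,90:223])])
cv2.imwrite("pics/p2.png",im[:,:,::-1])
E
```

```text
(no output)
```

View pics/p2.png

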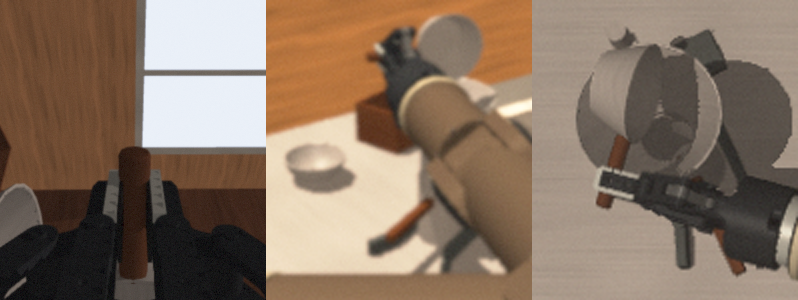

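The side view at (447,45) shows the tipped dish empty, and no nut is on the funnel in the top view. I'll turn it back level and head for the board.

```bash
python3 -m crank '0 0 -1 2 -1 .27 0;0 0 -1 2 -1 .27 0;0 0 -1 2 -1 .27 0;0 0 -1 2 -1 .27 0;0 0 -1 2 -1 .27 0;0 0 -1 2 -1 .27 0;0 0 -1 2 -1 .27 0;0 0 -1 2 -1 .27 0;0 0 -1 2 -1 .27 0;0 0 -1 2 -1 .27 0' 110
python3 -m crank '0 -3 -10 2 -1 .27 0;0 -3 -15 2 -1 .27 0;0 -3 -20 2 -1 .27 0;0 -3 -25 2 -1 .27 0;0 -3 -25 0 -.6 .16 0;0 0 -25 0 0 0 0;0 0 -25 0 0 0 0;0 0 -25 0 0 0 0;0 0 0 0 0 0 0;0 0 0 0 0 0 0'
python3 - <<'E'
from h import *
held()
f=frame("top"); m=brown(f); n,l,st,ce=cv2.connectedComponentsWithStats(m)
for i in range(1,n):
    if st[i,4]>8 and 100<ce[i][0]<500 and 60<ce[i][1]<320: print(ce[i].round(0),st[i,2:])
E
```

```text
t: 27.38
ee_pos: [0.5838, 0.3437, 0.3107]
tcp_rot: [0.046, 0.113, 0.948, 0.295]
wrist_force: [0.1, 1.8, -1.9]
gripper_width: 0.0103
gripper_force: 109.0
t: 28.22
ee_pos: [0.5694, 0.1729, 0.3158]
tcp_rot: [0.009, 0.122, 0.991, 0.056]
wrist_force: [-0.2, 1.1, 0.2]
gripper_width: 0.0099
gripper_force: 108.7
z [ 0.033  0.109 -0.994] tilt 6.5 dish x deg -14.1 xz 0.005 q [ 0.04  0.29 -0.46  1.54  0.04  1.27  0.92] tcp [0.5694 0.1729 0.3158] pad [0.5683 0.169  0.3515] dish [0.6517 0.148  0.352 ]
[222. 163.] [  194   293 24021]
[361. 145.] [143  95 502]
[402. 212.] [ 9 10 74]
[411. 218.] [10 10 81]
[390. 241.] [ 20  26 174]
[451. 249.] [ 19  22 243]
[436. 279.] [ 18  28 176]
```

```bash
python3 -m crank '0 5 -26 -15 -.1 .03 -.22;0 5 -26 -15 -.1 .03 -.22;0 5 -26 -15 -.1 .03 -.22;0 5 -26 -15 -.1 .03 -.22;0 5 -26 -15 -.1 .03 -.22;0 5 -26 -15 -.1 .03 -.22;0 5 -26 -15 -.1 .03 -.22;0 5 -26 -15 -.1 .03 -.22;0 5 -26 -15 -.1 .03 -.22;0 4 -27 -15 -.1 .03 -.22' 100
python3 -m crank '0 0 0 -15 0 0 0;0 0 0 -15 0 0 0;0 0 0 -15 0 0 0;0 0 0 -15 0 0 0;0 0 0 -10 0 0 0;0 0 0 0 0 0 0;0 0 0 0 0 0 0;0 0 0 0 0 0 0;0 0 0 0 0 0 0;0 0 0 0 0 0 0'
python3 -c "
from h import *
held()"
```

```text
t: 29.1
ee_pos: [0.6204, -0.0906, 0.1553]
tcp_rot: [-0.001, 0.237, 0.972, 0.001]
wrist_force: [0.6, -0.3, -1.4]
gripper_width: 0.01
gripper_force: 108.7
t: 29.93
ee_pos: [0.6207, -0.0883, 0.0882]
tcp_rot: [0.0, 0.236, 0.972, 0.001]
wrist_force: [1.1, -0.6, -1.1]
gripper_width: 0.01
gripper_force: 108.7
z [ 0.001  0.003 -1.   ] tilt 0.2 dish x deg -27.3 xz 0.0 q [ 0.26  0.55 -0.27  1.69  0.17  0.92  1.02] tcp [ 0.6207 -0.0883  0.0882] pad [ 0.6206 -0.0884  0.1242] dish [ 0.6971 -0.1277  0.1242]
```

```bash
python3 -m crank '0 -2 0 -15 0 0 0;0 0 0 -15 0 0 0;0 0 0 -12 0 0 0;0 0 0 -8 0 0 0;0 0 0 -6 0 0 0;0 0 0 -3 0 0 0;0 0 0 -2 0 0 0;0 0 0 0 0 0 0;0 0 0 0 0 0 0;0 0 0 0 0 0 0' 100
python3 -m crank '30 0 0 0 0 0 0;30 0 0 0 0 0 0;30 0 0 0 0 0 0;30 0 0 0 0 0 0;30 0 0 0 0 0 0;30 0 0 15 0 0 0;30 0 0 25 0 0 0;30 0 0 30 0 0 0;40 0 0 30 0 0 0;40 0 0 20 0 0 0' 80
python3 - <<'E'
from h import *
dishes((.62,-.09),.067)
f=frame("top")
for n,z,p in(("d1",.067,(.63,-.095)),("d2",.038,(.4174,-.1822)),("d3",.038,(.3352,-.2829))):
    b=handle(f,z,p,.05); print(n,b and (b[0].round(4),b[1].round(1)))
E
```

```text
t: 30.77
ee_pos: [0.6185, -0.0882, 0.0269]
tcp_rot: [0.0, 0.236, 0.972, 0.001]
wrist_force: [-1.2, 1.6, 0.2]
gripper_width: 0.0097
gripper_force: 109.0
t: 31.6
ee_pos: [0.619, -0.0881, 0.1492]
tcp_rot: [0.001, 0.236, 0.972, 0.002]
wrist_force: [0.5, 0.1, -0.7]
gripper_width: 0.0397
gripper_force: 0.0Traceback (most recent call last):
  File "<stdin>", line 2, in <module>
  File "h.py", line 41, in dishes
    t=np.radians(b[1]); d=np.array([np.cos(t),np.sin(t)]); g=b[2]+.022*d
                 ~^^^
TypeError: 'NoneType' object is not subscriptable
```

```bash
python3 -m crank '50 -24 -10 0 0 0 -.13;50 -24 -10 0 0 0 -.13;50 -24 -10 -4 0 0 -.13;50 -24 -10 -4 0 0 -.13;50 -24 -10 -4 0 0 -.13;50 -24 -10 -4 0 0 -.13;50 -24 -10 -4 0 0 -.13;50 -24 -10 -4 0 0 -.13;50 -19 -8 -4 0 0 -.1;50 0 0 0 0 0 0' 80
python3 - <<'E'
from h import *
dishes((.4174,-.1822))
f=frame("top"); m=brown(f); n,l,st,ce=cv2.connectedComponentsWithStats(m)
for i in range(1,n):
    if st[i,4]>8 and 100<ce[i][0]<500 and 60<ce[i][1]<320: print(ce[i].round(0),st[i,2:])
E
```

```text
t: 32.48
ee_pos: [0.4024, -0.1778, 0.1173]
tcp_rot: [-0.002, 0.295, 0.955, 0.001]
wrist_force: [-0.6, -0.3, -0.2]
gripper_width: 0.05
gripper_force: 0.0
handle [ 0.4189 -0.1836] deg -34.0 len 0.0646 grip [ 0.411  -0.1783] axis [ 0.4824 -0.2263]
shift mm [ 8.6 -0.5] turn units 0.06 z 0.1173
[428. 279.] [  163   267 13895]
[182. 162.] [ 28  50 360]
[389. 239.] [ 6 18 35]
[385. 249.] [ 8 10 49]
```

```bash
python3 -m crank '50 8 -.5 -20 0 0 0;50 0 0 -20 0 0 0;50 0 0 -20 0 0 0;50 0 0 -20 0 0 0;50 0 0 -16 0 0 0;50 0 0 -8 0 0 0;50 0 0 -8 0 0 0;50 0 0 -6 0 0 0;50 0 0 -4 0 0 0;50 0 0 0 0 0 0' 60
python3 -m crank '0 0 0 0 0 0 0;0 0 0 0 0 0 0;0 0 0 0 0 0 0;0 0 0 0 0 0 0;0 0 0 0 0 0 0;0 0 0 0 0 0 0;0 0 0 0 0 0 0;0 0 0 0 0 0 0;0 0 0 0 0 0 0;0 0 0 0 0 0 0' 80
python3 -m crank '0 0 0 5 0 0 0;0 0 0 15 0 0 0;0 0 0 25 0 0 0;0 0 0 30 0 0 0;0 0 0 35 0 0 0;0 0 0 35 0 0 0;0 0 0 35 0 0 0;0 0 0 35 0 0 0;0 0 0 35 0 0 0;0 0 0 25 0 0 0' 105
python3 -c "
from h import *
held()"
```

```text
t: 33.42
ee_pos: [0.4152, -0.1766, -0.004]
tcp_rot: [-0.0, 0.293, 0.956, 0.001]
wrist_force: [-0.2, 0.8, -0.5]
gripper_width: 0.0501
gripper_force: 0.0
t: 34.25
ee_pos: [0.415, -0.1768, -0.0037]
tcp_rot: [-0.0, 0.293, 0.956, 0.001]
wrist_force: [-0.9, -0.5, 3.6]
gripper_width: 0.0112
gripper_force: 78.1
t: 35.08
ee_pos: [0.4151, -0.1764, 0.2744]
tcp_rot: [0.001, 0.293, 0.956, 0.001]
wrist_force: [1.0, 0.2, -1.7]
gripper_width: 0.0104
gripper_force: 102.7
z [ 0.002  0.002 -1.   ] tilt 0.2 dish x deg -34.1 xz 0.001 q [ 0.54  0.06 -0.25  1.88  0.01  1.2   1.26] tcp [ 0.4151 -0.1764  0.2744] pad [ 0.415  -0.1765  0.3104] dish [ 0.4862 -0.2246  0.3104]
```

```bash
python3 -m crank '0 3 10 2 0 0 .1;0 6 18 2 0 0 .16;0 8 25 2 0 0 .16;0 8 27 2 0 0 .16;0 8 27 2 0 0 .16;0 8 27 0 0 0 .16;0 8 27 0 0 0 .16;0 8 27 0 0 0 .16;0 8 27 0 0 0 .16;0 8 27 0 0 0 .16' 105
python3 -m crank '0 9 27 0 0 0 .16;0 9 27 0 0 0 .16;0 9 27 0 0 0 .16;0 9 27 0 0 0 .16;0 9 27 0 0 0 .16;0 9 27 0 0 0 .16;0 9 27 0 0 0 .16;0 9 27 0 0 0 .16;0 9 20 0 0 0 .16;0 6 15 0 0 0 .16'
python3 -m crank '0 3 8 0 0 0 .1;0 1 5 0 0 0 .1;0 0 0 0 0 0 0;0 0 0 0 0 0 0;0 0 0 0 0 0 0;0 0 0 0 0 0 0;0 0 0 0 0 0 0;0 0 0 0 0 0 0;0 0 0 0 0 0 0;0 0 0 0 0 0 0'
python3 -c "
from h import *
held()"
```

```text
t: 35.92
ee_pos: [0.4872, 0.0672, 0.2802]
tcp_rot: [-0.001, 0.214, 0.977, 0.001]
wrist_force: [-0.2, 0.3, -2.0]
gripper_width: 0.0099
gripper_force: 103.2
t: 36.75
ee_pos: [0.5739, 0.3191, 0.2794]
tcp_rot: [-0.002, 0.131, 0.991, 0.001]
wrist_force: [-0.0, -0.4, -2.7]
gripper_width: 0.0101
gripper_force: 103.1
t: 37.58
ee_pos: [0.579, 0.3291, 0.2814]
tcp_rot: [-0.0, 0.122, 0.992, 0.001]
wrist_force: [-0.0, -0.2, -1.3]
gripper_width: 0.0101
gripper_force: 103.1
z [-0.001  0.003 -1.   ] tilt 0.2 dish x deg -14.1 xz -0.001 q [-0.22  0.5  -0.58  1.35  0.27  1.37  0.53] tcp [0.579  0.3291 0.2814] pad [0.5791 0.329  0.3174] dish [0.6625 0.3081 0.3172]
```

```bash
python3 -m crank '0 0 2 0 1 -.25 0;0 0 2 0 1 -.25 0;0 0 2 0 1 -.25 0;0 0 2 0 1 -.25 0;0 0 2 0 1 -.25 0;0 0 2 0 1 -.25 0;0 0 2 0 1 -.25 0;0 0 2 0 1 -.25 0;0 0 2 0 1 -.25 0;0 0 2 0 1 -.25 0' 110
python3 -c "
from h import *
held()"
```

```text
t: 38.42
ee_pos: [0.5801, 0.3478, 0.2826]
tcp_rot: [0.065, 0.105, 0.85, 0.512]
wrist_force: [-0.5, 1.1, -5.0]
gripper_width: 0.0099
gripper_force: 108.1
z [ 0.218  0.857 -0.467] tilt 62.1 dish x deg -14.2 xz 0.004 q [ 0.77  0.73 -1.29  1.97 -0.64  0.39  1.66] tcp [0.5801 0.3478 0.2826] pad [0.5722 0.3169 0.2994] dish [0.6556 0.2958 0.2998]
```

```bash
python3 -m crank '0 .4 2.5 0 1 -.25 0;0 .4 2.5 0 1 -.25 0;0 .4 2.5 0 1 -.25 0;0 .4 2.5 0 1 -.25 0;0 .4 2.5 0 1 -.25 0;0 .4 2.5 0 1 -.25 0;0 .4 2 0 1 -.25 0;0 0 2 0 1 -.25 0;0 0 0 0 0 0 0;0 0 0 0 0 0 0' 110
python3 - <<'E'
from h import *
held()
a=frame("side"); save(a,"p3.png",(240,70,400,250),2)
m=brown(a,130)[70:180,270:420];n,l,st,ce=cv2.connectedComponentsWithStats(m)
print([(ce[i].round(0)+[270,70],st[i,4]) for i in range(1,n) if st[i,4]>10])
E
```

```text
t: 39.25
ee_pos: [0.5811, 0.3668, 0.2772]
tcp_rot: [0.091, 0.075, 0.607, 0.786]
wrist_force: [0.4, -0.2, 1.1]
gripper_width: 0.0099
gripper_force: 108.3
z [0.227 0.941 0.251] tilt 104.6 dish x deg -13.5 xz -0.007 q [ 0.83  1.68 -1.46  2.02 -1.03  0.33  2.73] tcp [0.5811 0.3668 0.2772] pad [0.573  0.333  0.2682] dish [0.6566 0.3129 0.2676]
[(array([400., 103.]), np.int32(2698)), (array([300., 118.]), np.int32(24)), (array([291., 148.]), np.int32(301)), (array([334., 166.]), np.int32(173)), (array([310., 171.]), np.int32(166))]
```

View pics/p3.png

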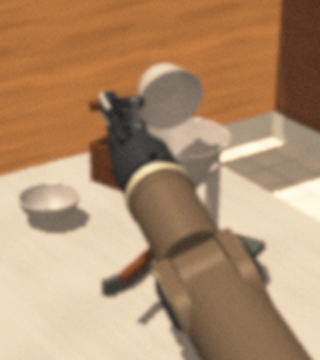

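The side view shows the second dish empty at (172,95). I'll level it and take it to the middle slot.

```bash
python3 -m crank '0 0 -1 3 -1 .25 0;0 0 -1 3 -1 .25 0;0 0 -1 2 -1 .25 0;0 0 -1 2 -1 .25 0;0 0 -1 2 -1 .25 0;0 0 -1 2 -1 .25 0;0 0 -1 2 -1 .25 0;0 0 -1 2 -1 .25 0;0 0 -1 2 -1 .25 0;0 0 -1 2 -1 .25 0' 110
python3 -m crank '0 0 -1 2 -1 .25 0;0 0 -5 2 -1 .25 0;0 0 -10 2 -1 .25 0;0 -3 -15 2 -1 .25 0;0 -3 -20 2 -1 .25 0;0 -3 -25 2 -1 .25 0;0 -3 -30 0 -.9 .22 0;0 0 -30 0 0 0 0;0 0 -30 0 0 0 0;0 0 -30 0 0 0 0'
python3 -c "
from h import *
held()"
```

```text
t: 40.13
ee_pos: [0.5785, 0.3582, 0.305]
tcp_rot: [0.048, 0.106, 0.908, 0.403]
wrist_force: [-0.5, 2.2, -4.9]
gripper_width: 0.0096
gripper_force: 108.4
t: 40.97
ee_pos: [0.5661, 0.1635, 0.3166]
tcp_rot: [0.003, 0.12, 0.991, 0.051]
wrist_force: [0.3, -0.8, -0.7]
gripper_width: 0.0099
gripper_force: 108.2
z [ 0.018  0.1   -0.995] tilt 5.9 dish x deg -13.8 xz -0.006 q [ 0.05  0.29 -0.45  1.54  0.04  1.29  0.93] tcp [0.5661 0.1635 0.3166] pad [0.5654 0.1599 0.3524] dish [0.6489 0.1393 0.3519]
```

```bash
python3 -m crank '0 .5 -20 -8 -.07 .01 -.16;0 .5 -25 -8 -.07 .01 -.16;0 .5 -25 -12 -.07 .01 -.16;0 .5 -25 -12 -.07 .01 -.16;0 .5 -25 -12 -.07 .01 -.16;0 .5 -25 -12 -.07 .01 -.16;0 .5 -25 -12 -.07 .01 -.16;0 .5 -25 -12 -.07 .01 -.16;0 .5 -25 -12 -.07 .01 -.16;0 .5 -25 -12 -.07 .01 -.16' 105
python3 -m crank '0 .5 -25 -12 -.07 .01 -.16;0 .5 -25 -12 -.07 .01 -.16;0 0 -25 -12 -.07 .01 -.16;0 0 -20 -12 -.07 .01 -.16;0 0 -7 -20 0 0 0;0 0 0 -20 0 0 0;0 0 0 -20 0 0 0;0 0 0 0 0 0 0;0 0 0 0 0 0 0;0 0 0 0 0 0 0'
python3 -c "
from h import *
held()"
```

```text
t: 41.8
ee_pos: [0.5734, -0.083, 0.2009]
tcp_rot: [0.004, 0.205, 0.979, 0.013]
wrist_force: [0.1, -0.2, -0.3]
gripper_width: 0.0099
gripper_force: 108.0
t: 42.63
ee_pos: [0.5751, -0.1852, 0.0895]
tcp_rot: [0.002, 0.238, 0.971, -0.001]
wrist_force: [0.6, -0.5, -1.3]
gripper_width: 0.0099
gripper_force: 107.9
z [ 0.003 -0.004 -1.   ] tilt 0.3 dish x deg -27.5 xz 0.005 q [ 0.4   0.5  -0.23  1.76  0.15  0.89  1.2 ] tcp [ 0.5751 -0.1852  0.0895] pad [ 0.575  -0.1851  0.1255] dish [ 0.6513 -0.2248  0.1259]
```

```bash
python3 -m crank '0 -2.7 1.6 -15 0 0 0;0 0 0 -15 0 0 0;0 0 0 -13 0 0 0;0 0 0 -8 0 0 0;0 0 0 -6 0 0 0;0 0 0 -3 0 0 0;0 0 0 -2 0 0 0;0 0 0 0 0 0 0;0 0 0 0 0 0 0;0 0 0 0 0 0 0' 100
python3 -m crank '30 0 0 0 0 0 0;30 0 0 0 0 0 0;30 0 0 0 0 0 0;30 0 0 0 0 0 0;30 0 0 0 0 0 0;30 0 0 15 0 0 0;30 0 0 25 0 0 0;30 0 0 30 0 0 0;40 0 0 20 0 0 0;40 0 0 0 0 0 0' 80
python3 -c "
from h import *
f=frame('top'); m=brown(f); n,l,st,ce=cv2.connectedComponentsWithStats(m)
for i in range(1,n):
    if st[i,4]>8 and 100<ce[i][0]<500 and 60<ce[i][1]<320: print(ce[i].round(0),st[i,2:])
print(handle(f,.038,(.3352,-.2829),.1))"
```

```text
t: 43.47
ee_pos: [0.5722, -0.1836, 0.0275]
tcp_rot: [0.002, 0.238, 0.971, -0.001]
wrist_force: [0.1, -0.1, -1.3]
gripper_width: 0.01
gripper_force: 108.3
t: 44.3
ee_pos: [0.5745, -0.184, 0.1217]
tcp_rot: [0.005, 0.238, 0.971, -0.002]
wrist_force: [0.8, -0.5, 0.7]
gripper_width: 0.04
gripper_force: 0.0
[433. 164.] [  156   183 12152]
[392. 118.] [ 2 15 21]
[165. 122.] [ 9  9 56]
[385. 131.] [ 9  9 39]
[377. 145.] [15 23 35]
[182. 162.] [ 28  50 353]
None
```

```bash
python3 -m crank '50 -20 -8 0 0 0 -.04;50 -25 -9.5 0 0 0 -.04;50 -25 -9.5 0 0 0 -.04;50 -25 -9.5 0 0 0 -.04;50 -25 -9.5 0 0 0 -.04;50 -25 -9.5 0 0 0 -.04;50 -25 -9.5 0 0 0 -.04;50 -25 -9.5 0 0 0 -.04;50 -25 -9.5 0 0 0 -.04;50 -25 -9.5 0 0 0 -.04' 80
python3 -c "
from h import *
held();dishes((.3352,-.2829))"
```

```text
t: 45.18
ee_pos: [0.3248, -0.2768, 0.1161]
tcp_rot: [0.001, 0.258, 0.966, -0.001]
wrist_force: [0.6, -0.1, 0.7]
gripper_width: 0.0498
gripper_force: 0.0
z [ 0.001 -0.003 -1.   ] tilt 0.2 dish x deg -29.9 xz 0.002 q [ 0.76  0.2  -0.19  2.15  0.05  0.8   1.59] tcp [ 0.3248 -0.2768  0.1161] pad [ 0.3248 -0.2767  0.1521] dish [ 0.3994 -0.3196  0.1523]
handle [ 0.328  -0.2666] deg -32.2 len 0.0647 grip [ 0.3203 -0.2617] axis [ 0.3931 -0.3076]
shift mm [-4.5 15.1] turn units -0.39 z 0.1161
```

Dish 3 appears about 15 mm off its earlier place, probably the announced knock. I'll re-centre, settle and measure again.

```bash
python3 -m crank '50 -4.5 15 0 0 0 -.39;50 0 0 0 0 0 0;50 0 0 0 0 0 0;50 0 0 0 0 0 0;50 0 0 0 0 0 0;50 0 0 0 0 0 0;50 0 0 0 0 0 0;50 0 0 0 0 0 0;50 0 0 0 0 0 0;50 0 0 0 0 0 0' 80
python3 -c "
from h import *
dishes((.33,-.267))
f=frame('top');b=handle(f,.038,(.33,-.267),.1);print(b)"
```

```text
t: 46.07
ee_pos: [0.3223, -0.262, 0.1169]
tcp_rot: [0.002, 0.277, 0.961, -0.001]
wrist_force: [0.4, -0.1, -1.3]
gripper_width: 0.05
gripper_force: 0.0
handle [ 0.3304 -0.2652] deg -31.9 len 0.0651 grip [ 0.3226 -0.2603] axis [ 0.3956 -0.3057]
shift mm [0.3 1.7] turn units 0.05 z 0.1169
None
```

```bash
python3 -m crank '50 0 1.7 -20 0 0 0;50 0 0 -20 0 0 0;50 0 0 -20 0 0 0;50 0 0 -20 0 0 0;50 0 0 -16 0 0 0;50 0 0 -8 0 0 0;50 0 0 -7 0 0 0;50 0 0 -6 0 0 0;50 0 0 -4 0 0 0;50 0 0 0 0 0 0' 60
python3 -m crank '0 0 0 0 0 0 0;0 0 0 0 0 0 0;0 0 0 0 0 0 0;0 0 0 0 0 0 0;0 0 0 0 0 0 0;0 0 0 0 0 0 0;0 0 0 0 0 0 0;0 0 0 0 0 0 0;0 0 0 0 0 0 0;0 0 0 0 0 0 0' 80
python3 -m crank '0 0 0 5 0 0 0;0 0 0 15 0 0 0;0 0 0 25 0 0 0;0 0 0 30 0 0 0;0 0 0 35 0 0 0;0 0 0 35 0 0 0;0 0 0 35 0 0 0;0 0 0 35 0 0 0;0 0 0 35 0 0 0;0 0 0 25 0 0 0' 105
python3 -c "
from h import *
held()"
```

```text
t: 47.0
ee_pos: [0.3222, -0.2602, -0.0043]
tcp_rot: [0.001, 0.277, 0.961, -0.001]
wrist_force: [-0.0, 0.5, -0.5]
gripper_width: 0.0499
gripper_force: 0.0
t: 47.83
ee_pos: [0.3224, -0.2603, -0.004]
tcp_rot: [0.002, 0.277, 0.961, -0.002]
wrist_force: [0.0, 1.1, 3.3]
gripper_width: 0.0108
gripper_force: 78.1
t: 48.67
ee_pos: [0.3219, -0.2601, 0.2739]
tcp_rot: [0.002, 0.278, 0.961, -0.002]
wrist_force: [1.6, -1.2, -2.1]
gripper_width: 0.01
gripper_force: 102.7
z [ 0.003 -0.005 -1.   ] tilt 0.3 dish x deg -32.2 xz 0.006 q [ 0.76 -0.01 -0.2   1.96 -0.    1.19  1.57] tcp [ 0.3219 -0.2601  0.2739] pad [ 0.3218 -0.26    0.3099] dish [ 0.3945 -0.3058  0.3104]
```

```bash
python3 -m crank '0 5 12 2 0 0 .1;0 8 20 2 0 0 .13;0 11.5 26.6 2 0 0 .13;0 11.5 26.6 2 0 0 .13;0 11.5 26.6 0 0 0 .13;0 11.5 26.6 0 0 0 .13;0 11.5 26.6 0 0 0 .13;0 11.5 26.6 0 0 0 .13;0 11.5 26.6 0 0 0 .13;0 11.5 26.6 0 0 0 .13' 105
python3 -m crank '0 11.5 26.6 0 0 0 .13;0 11.5 26.6 0 0 0 .13;0 11.5 26.6 0 0 0 .13;0 11.5 26.6 0 0 0 .13;0 11.5 26.6 0 0 0 .13;0 11.5 26.6 0 0 0 .13;0 11.5 26.6 0 0 0 .13;0 11.5 26.6 0 0 0 .13;0 11.5 26.6 0 0 0 .13;0 11.5 26.6 0 0 0 .13'
python3 -m crank '0 11.5 26.6 0 0 0 .13;0 11.5 26.6 0 0 0 .13;0 8 16 0 0 0 .13;0 4 9 0 0 0 .1;0 2 4 0 0 0 .05;0 0 0 0 0 0 0;0 0 0 0 0 0 0;0 0 0 0 0 0 0;0 0 0 0 0 0 0;0 0 0 0 0 0 0'
python3 -c "
from h import *
held()"
```

```text
t: 49.5
ee_pos: [0.4264, -0.0137, 0.2779]
tcp_rot: [0.001, 0.213, 0.977, -0.002]
wrist_force: [0.4, -0.4, -1.8]
gripper_width: 0.0105
gripper_force: 103.0
t: 50.33
ee_pos: [0.5415, 0.2518, 0.2774]
tcp_rot: [0.0, 0.146, 0.989, -0.002]
wrist_force: [0.5, -0.9, -1.5]
gripper_width: 0.0098
gripper_force: 103.0
t: 51.17
ee_pos: [0.5794, 0.3318, 0.2794]
tcp_rot: [0.002, 0.119, 0.993, -0.001]
wrist_force: [-0.9, 0.7, -2.3]
gripper_width: 0.0102
gripper_force: 103.1
z [ 0.004 -0.003 -1.   ] tilt 0.3 dish x deg -13.6 xz 0.005 q [-0.17  0.52 -0.68  1.35  0.33  1.38  0.49] tcp [0.5794 0.3318 0.2794] pad [0.5792 0.3319 0.3154] dish [0.6628 0.3116 0.3157]
```

```bash
python3 -m crank '0 -.2 1.8 0 1 -.25 0;0 -.2 1.8 0 1 -.25 0;0 -.2 1.8 0 1 -.25 0;0 -.2 1.8 0 1 -.25 0;0 -.2 1.8 0 1 -.25 0;0 -.2 1.8 0 1 -.25 0;0 -.2 1.8 0 1 -.25 0;0 -.2 1.8 0 1 -.25 0;0 -.2 1.8 0 1 -.25 0;0 -.2 1.8 0 1 -.25 0' 110
python3 -c "
from h import *
held()"
python3 -m crank '0 .4 2.5 0 1 -.25 0;0 .4 2.5 0 1 -.25 0;0 .4 2.5 0 1 -.25 0;0 .4 2.5 0 1 -.25 0;0 .4 2.5 0 1 -.25 0;0 .4 2.5 0 1 -.25 0;0 .4 2 0 1 -.25 0;0 0 2 0 1 -.25 0;0 0 0 0 0 0 0;0 0 0 0 0 0 0' 110
python3 - <<'E'
from h import *
held()
a=frame("side"); m=brown(a,130)[70:180,270:420];n,l,st,ce=cv2.connectedComponentsWithStats(m)
print([(ce[i].round(0)+[270,70],st[i,4]) for i in range(1,n) if st[i,4]>10])
E
```

```text
t: 52.0
ee_pos: [0.5784, 0.3486, 0.2802]
tcp_rot: [0.07, 0.103, 0.852, 0.509]
wrist_force: [-0.3, 0.8, -4.8]
gripper_width: 0.0099
gripper_force: 108.2
z [ 0.224  0.853 -0.472] tilt 61.9 dish x deg -14.3 xz 0.014 q [ 0.8   0.8  -1.37  1.98 -0.39  0.34  1.45] tcp [0.5784 0.3486 0.2802] pad [0.5704 0.3179 0.2971] dish [0.6537 0.2967 0.2983]
t: 52.83
ee_pos: [0.5787, 0.3656, 0.2755]
tcp_rot: [0.091, 0.075, 0.635, 0.763]
wrist_force: [0.3, 0.2, -0.3]
gripper_width: 0.0099
gripper_force: 108.6
z [0.231 0.956 0.182] tilt 100.5 dish x deg -13.6 xz 0.0 q [ 0.84  1.62 -1.46  2.04 -1.03  0.29  2.69] tcp [0.5787 0.3656 0.2755] pad [0.5704 0.3312 0.269 ] dish [0.654 0.311 0.269]
[(array([400., 103.]), np.int32(2700)), (array([298., 116.]), np.int32(18)), (array([289., 124.]), np.int32(27)), (array([309., 124.]), np.int32(17)), (array([292., 151.]), np.int32(271)), (array([337., 166.]), np.int32(216)), (array([311., 169.]), np.int32(236))]
```

```bash
python3 -m crank '0 0 -1 3 -1 .25 0;0 0 -1 3 -1 .25 0;0 0 -1 2 -1 .25 0;0 0 -1 2 -1 .25 0;0 0 -1 2 -1 .25 0;0 0 -1 2 -1 .25 0;0 0 -1 2 -1 .25 0;0 0 -1 2 -1 .25 0;0 0 -1 2 -1 .25 0;0 0 -1 2 -1 .25 0' 110
python3 -m crank '0 0 -1 2 -1 .25 0;0 0 -5 2 -1 .25 0;0 0 -10 2 -1 .25 0;0 -3 -15 2 -1 .25 0;0 -3 -20 2 -1 .25 0;0 -3 -25 2 -1 .25 0;0 -3 -30 0 -.3 .08 0;0 0 -30 0 0 0 0;0 0 -30 0 0 0 0;0 0 -30 0 0 0 0'
python3 -c "
from h import *
held()
f=frame('top'); save(f,'f3.png',(120,70,200,150),5)
c=f['color'].astype(int); m=((c[...,0]-c[...,2]>35)&(c[...,0]<150)).astype(np.uint8); n,l,st,ce=cv2.connectedComponentsWithStats(m)
for i in range(1,n):
    if st[i,4]>12 and 90<ce[i][0]<330 and 60<ce[i][1]<340: print(ce[i].round(0),st[i,2:])"
```

```text
t: 53.72
ee_pos: [0.5754, 0.3583, 0.3052]
tcp_rot: [0.047, 0.103, 0.92, 0.375]
wrist_force: [0.5, 1.3, -3.7]
gripper_width: 0.0103
gripper_force: 108.6
t: 54.55
ee_pos: [0.563, 0.163, 0.3164]
tcp_rot: [0.004, 0.116, 0.992, 0.052]
wrist_force: [0.5, -0.5, -2.4]
gripper_width: 0.0096
gripper_force: 108.4
z [ 0.02   0.103 -0.995] tilt 6.0 dish x deg -13.3 xz -0.005 q [ 0.04  0.28 -0.45  1.55  0.03  1.28  0.95] tcp [0.563  0.163  0.3164] pad [0.5623 0.1593 0.3522] dish [0.6459 0.1395 0.3518]
[170.  77.] [ 6 10 20]
[145.  80.] [ 6 13 14]
[165. 114.] [10 12 41]
[281. 301.] [ 80  47 437]
```

```bash
python3 -m crank '0 -2.4 -20 0 -.06 .01 -.135;0 -2.4 -26 0 -.06 .01 -.135;0 -2.4 -26 0 -.06 .01 -.135;0 -2.4 -26 0 -.06 .01 -.135;0 -2.4 -26 0 -.06 .01 -.135;0 -2.4 -26 0 -.06 .01 -.135;0 -2.4 -26 -10 -.06 .01 -.135;0 -2.4 -26 -15 -.06 .01 -.135;0 -2.4 -26 -15 -.06 .01 -.135;0 -2.4 -26 -15 -.06 .01 -.135' 105
python3 -m crank '0 -2.4 -26 -15 -.06 .01 -.135;0 -2.4 -26 -15 -.06 .01 -.135;0 -2.4 -26 -15 -.06 .01 -.135;0 -2.4 -26 -15 -.06 .01 -.135;0 -2.4 -26 -15 -.06 .01 -.135;0 -2.4 -26 -15 -.06 .01 -.135;0 -2 -24 -15 0 0 -.135;0 0 -8 -10 0 0 0;0 0 0 0 0 0 0;0 0 0 0 0 0 0'
python3 -c "
from h import *
held()"
```

```text
t: 55.43
ee_pos: [0.5408, -0.0916, 0.258]
tcp_rot: [0.004, 0.187, 0.982, 0.019]
wrist_force: [0.6, -0.1, -2.3]
gripper_width: 0.0101
gripper_force: 108.4
t: 56.27
ee_pos: [0.5258, -0.2787, 0.141]
tcp_rot: [0.002, 0.236, 0.972, 0.001]
wrist_force: [0.9, 0.4, -2.1]
gripper_width: 0.01
gripper_force: 108.3
z [ 0.005  0.    -1.   ] tilt 0.3 dish x deg -27.3 xz 0.004 q [ 0.54  0.43 -0.18  1.74  0.09  0.98  1.42] tcp [ 0.5258 -0.2787  0.141 ] pad [ 0.5256 -0.2787  0.177 ] dish [ 0.602  -0.3181  0.1774]
```

View pics/f3.png

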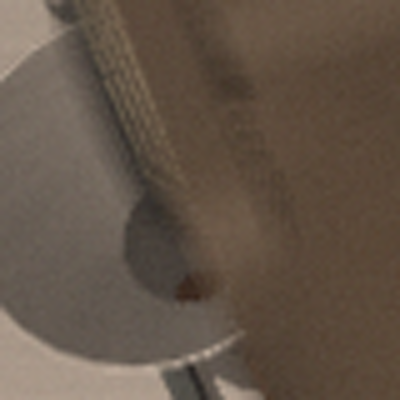

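The picture is partly blocked by the arm. It shows brown in the spout's hole at (190,285), probably a nut lying in the pot. I'll place dish 3 and then look unobstructed.

```bash
python3 -m crank '0 -3 1.5 -20 0 0 0;0 0 0 -20 0 0 0;0 0 0 -20 0 0 0;0 0 0 -20 0 0 0;0 0 0 -15 0 0 0;0 0 0 -8 0 0 0;0 0 0 -6 0 0 0;0 0 0 -3 0 0 0;0 0 0 -1.5 0 0 0;0 0 0 0 0 0 0' 100
python3 -m crank '30 0 0 0 0 0 0;30 0 0 0 0 0 0;30 0 0 0 0 0 0;30 0 0 0 0 0 0;30 0 0 0 0 0 0;30 0 0 15 0 0 0;30 0 0 25 0 0 0;30 0 0 30 0 0 0;50 0 0 30 0 0 0;50 0 0 20 0 0 0' 80
python3 -m crank '50 -25 15 10 0 0 0;50 -25 20 10 0 0 .5;50 -25 25 10 0 0 .5;50 -20 30 0 0 0 .8;50 -10 35 0 0 0 .8;50 0 35 0 0 0 .8;50 0 35 0 0 0 .8;50 0 35 0 0 0 .8;50 0 20 0 0 0 .8;50 0 0 0 0 0 0'
python3 - <<'E'
from h import *
held()
a=frame("top"); b=frame("side")
im=np.vstack([a["color"][60:270,100:500],b["color"][100:385,220:620][:, :400]]); im=im[:, :]
cv2.imwrite("pics/all.png",cv2.resize(im[:,:,::-1],None,fx=1.2,fy=1.2,interpolation=2)); print(im.shape)
E
```

```text
t: 57.1
ee_pos: [0.5231, -0.2775, 0.0257]
tcp_rot: [0.001, 0.235, 0.972, 0.001]
wrist_force: [-3.4, 4.0, 7.3]
gripper_width: 0.0097
gripper_force: 109.5
t: 57.93
ee_pos: [0.523, -0.2789, 0.1468]
tcp_rot: [0.001, 0.236, 0.972, 0.001]
wrist_force: [0.4, -0.2, 0.5]
gripper_width: 0.05
gripper_force: 0.0
t: 58.77
ee_pos: [0.4172, -0.0241, 0.1744]
tcp_rot: [0.0, -0.071, 0.997, 0.001]
wrist_force: [0.6, 0.0, 0.4]
gripper_width: 0.0502
gripper_force: 0.0
z [ 0.     0.003 -1.   ] tilt 0.2 dish x deg 8.1 xz 0.001 q [ 0.37  0.12 -0.45  2.08  0.06  0.95  1.6 ] tcp [ 0.4172 -0.0241  0.1744] pad [ 0.4172 -0.0241  0.2104] dish [ 0.5024 -0.012   0.2105]
(495, 400, 3)
```

View pics/all.png

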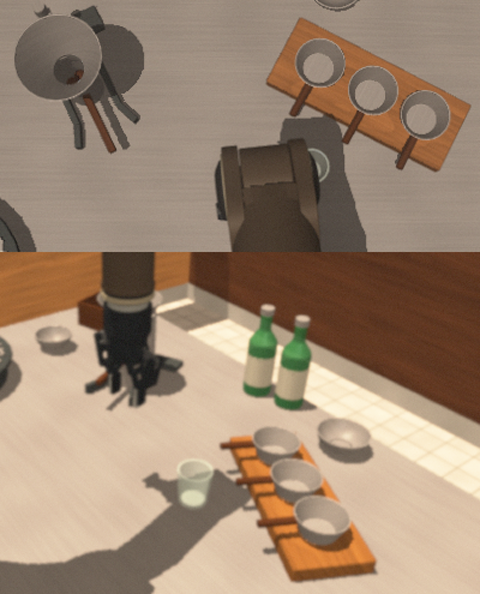

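The view shows three dishes level in a row on the board with handles to the front, the tumbler standing, and brown in the spout at about (75,75). I'll work out the depth of that brown by ray.

```bash
python3 - <<'E'
from h import *
f=frame("top"); c=f["color"].astype(int)
for v in range(102,136,2): print(v,' '.join('%3d/%2d'%(c[v,u,0],c[v,u,0]-c[v,u,2]) for u in range(142,176,3)))
m=(c[...,0]-c[...,2]>24)&(c[...,0]<120); m[:102]=0;m[134:]=0;m[:,:142]=0;m[:,176:]=0
v,u=np.nonzero(m);print(len(u),u.min(),u.max(),v.min(),v.max())
O=np.array([.657,.303])
for z in(.03,.05,.07,.1,.12,.14):
    P=(cast(f,np.c_[u,v],z)[:,:2]-O)*1000; print(z,P.mean(0).round(0),P.min(0).round(0),P.max(0).round(0),"r max",np.hypot(*P.T).max().round(0),"spout z proj",proj(f,[[*O,z]]).round(0))
E
```

```text
102 110/21 115/21 117/20 123/22 125/24 128/25 130/24 129/24 126/21 128/24 124/23 125/24
104 115/21 114/23 119/21 123/24 124/24 126/22 126/24 130/24 129/24 131/25 128/24 124/22
106 109/20 112/22 117/23 124/22  75/14  88/15  92/17 122/22 131/26 126/24 124/23 125/25
108 111/20 114/20 106/17 115/22  78/13  81/15  86/17  86/17 122/22 128/23 125/23 124/25
110 107/20 107/22  71/13  74/12  68/12  76/14  71/13  75/13  86/14 121/22 123/23 122/21
112 105/19 106/20  67/13  69/13  68/13  68/12  82/15  83/17  86/15 121/21 119/24 119/24
114 102/18  81/15  66/12  67/11  71/11  69/13  76/12  84/17  82/17  96/17 117/24 120/21
116 101/18  68/11  62/ 9  67/10  65/12  68/13  67/12  79/11  84/16  86/16 117/21 118/23
118 100/18  64/ 9  70/14  65/11  69/10  69/11  69/13  65/13  71/25  77/15 117/23 115/21
120  99/19  64/12  70/14  67/13  68/13  67/12  64/ 8  53/25  81/43  80/36 113/23 115/23
122  95/17  74/13  68/11  67/13  69/12  67/11  69/13  53/17  87/50 107/23 109/19 112/20
124  89/17  88/17  67/12  67/13  71/14  67/16  62/16  49/19  86/47 109/19 109/21 112/20
126  89/16  90/15  71/14  70/10  70/13  55/2
[... 159 characters left out ...]
5/19  81/15  83/20  81/20 100/19 101/18 104/20 103/19 136/23
132  88/17  93/16  90/15  89/18  92/16  90/17  96/16  96/18 103/19  99/18 132/25  72/14
134  90/17  93/16  91/18  89/16  92/16  94/19  98/19 101/20 103/18 101/19  94/17  71/12
51 156 173 118 129
0.03 [19. 13.] [ 4. -6.] [29. 31.] r max 31.0 spout z proj [[170. 131.]]
0.05 [14.  8.] [ -1. -11.] [24. 26.] r max 26.0 spout z proj [[168. 129.]]
0.07 [8. 3.] [ -6. -15.] [18. 21.] r max 22.0 spout z proj [[166. 126.]]
0.1 [ 0. -4.] [-14. -22.] [10. 13.] r max 24.0 spout z proj [[162. 123.]]
0.12 [-5. -9.] [-19. -27.] [5. 8.] r max 27.0 spout z proj [[160. 120.]]
0.14 [-10. -14.] [-24. -32.] [-1.  2.] r max 32.0 spout z proj [[158. 118.]]
```

The brown lies along the ray into the pot below the spout (z < 0.07), so the spout is not jammed. Now for the pot.

```bash
python3 -m crank '50 8 24.6 0 0 0 .34;50 8 24.6 0 0 0 .34;50 8 24.6 0 0 0 .34;50 8 24.6 0 0 0 .34;50 8 24.6 0 0 0 .34;50 8 24.6 0 0 0 .34;50 8 24.6 0 0 0 .34;50 8 24.6 0 0 0 .34;50 8 24.6 0 0 0 .34;50 7 24.6 0 0 0 .1' 60
python3 -m crank '50 0 0 0 0 0 0;50 0 0 0 0 0 0;50 0 0 0 0 0 0;50 0 0 0 0 0 0;50 0 0 0 0 0 0;50 0 0 0 0 0 0;50 0 0 0 0 0 0;50 0 0 0 0 0 0;50 0 0 0 0 0 0;50 0 0 0 0 0 0'
python3 - <<'E'
from h import *
held()
f=frame("wrist");b=handle(f,.077,(.56,.255));t=np.radians(b[1]);d=np.array([np.cos(t),np.sin(t)])
print(b[1],"axis",b[2]+.147*d,"grip",b[2]+.027*d)
E
```

```text
t: 59.75
ee_pos: [0.4974, 0.2168, 0.1735]
tcp_rot: [-0.001, -0.228, 0.974, 0.0]
wrist_force: [0.4, 0.5, -0.2]
gripper_width: 0.0496
gripper_force: 0.0
t: 60.58
ee_pos: [0.4962, 0.2174, 0.174]
tcp_rot: [-0.0, -0.229, 0.973, 0.001]
wrist_force: [-0.1, -0.3, 0.3]
gripper_width: 0.0498
gripper_force: 0.0
z [-0.001  0.001 -1.   ] tilt 0.1 dish x deg 26.5 xz -0.0 q [-0.03  0.36 -0.6   1.81  0.23  1.04  1.32] tcp [0.4962 0.2174 0.174 ] pad [0.4962 0.2174 0.21  ] dish [0.5732 0.2557 0.21  ]
26.8858121462361 axis [0.65753057 0.3017463 ] grip [0.55050143 0.24748063]
```

```bash
python3 -m crank '50 0 2 -20 0 0 0;50 0 0 -20 0 0 0;50 0 0 -20 0 0 0;50 0 0 -20 0 0 0;50 0 0 -20 0 0 0;50 0 0 -20 0 0 0;50 0 0 -15 0 0 0;50 0 0 -10 0 0 0;50 0 0 0 0 0 0;50 0 0 0 0 0 0' 60
python3 -m crank '50 8 4 0 0 0 0;50 8 4 0 0 0 0;50 8 4 0 0 0 0;50 8 4 0 0 0 0;50 8 4 0 0 0 0;50 8 4 0 0 0 0;50 6.3 4 0 0 0 0;50 0 0 0 0 0 0;50 0 0 0 0 0 0;50 0 0 0 0 0 0'
python3 -m crank '0 0 0 0 0 0 0;0 0 0 0 0 0 0;0 0 0 0 0 0 0;0 0 0 0 0 0 0;0 0 0 0 0 0 0;0 0 0 0 0 0 0;0 0 0 0 0 0 0;0 0 0 0 0 0 0;0 0 0 0 0 0 0;0 0 0 0 0 0 0' 80
```

```text
t: 61.47
ee_pos: [0.496, 0.2197, 0.0289]
tcp_rot: [-0.001, -0.229, 0.973, 0.001]
wrist_force: [0.7, -0.5, 0.1]
gripper_width: 0.0497
gripper_force: 0.0
t: 62.3
ee_pos: [0.5499, 0.2473, 0.0287]
tcp_rot: [-0.001, -0.229, 0.973, 0.001]
wrist_force: [-0.3, -1.0, -0.4]
gripper_width: 0.0501
gripper_force: 0.0
t: 63.13
ee_pos: [0.55, 0.2476, 0.029]
tcp_rot: [-0.001, -0.229, 0.973, 0.001]
wrist_force: [-4.4, -0.9, 4.7]
gripper_width: 0.0126
gripper_force: 78.5
```

```bash
python3 -m crank '0 -3 -1.5 0 0 0 0;0 -6 -3.05 0 0 0 0;0 -8.9 -4.55 0 0 0 0;0 -8.9 -4.55 0 0 0 0;0 -8.9 -4.55 0 0 0 0;0 -8.9 -4.55 0 0 0 0;0 -8.9 -4.55 0 0 0 0;0 -8.9 -4.55 0 0 0 0;0 -8.9 -4.55 0 0 0 0;0 -8.9 -4.55 0 0 0 0' 80
python3 -m crank '0 -8.9 -4.55 0 0 0 0;0 -8.9 -4.55 0 0 0 0;0 -8.9 -4.55 0 0 0 0;0 -8.9 -4.55 0 0 0 0;0 -8.9 -4.55 0 0 0 0;0 -8.9 -4.55 0 0 0 0;0 -8.9 -4.55 0 0 0 0;0 -8.9 -4.55 0 0 0 0;0 -6 -3.05 0 0 0 0;0 0 0 0 0 0 0'
```

```text
t: 63.97
ee_pos: [0.4694, 0.206, 0.029]
tcp_rot: [-0.0, -0.229, 0.973, 0.001]
wrist_force: [2.4, 1.0, -0.6]
gripper_width: 0.0121
gripper_force: 78.1
t: 64.8
ee_pos: [0.3908, 0.1657, 0.0288]
tcp_rot: [-0.002, -0.229, 0.973, 0.0]
wrist_force: [-5.0, -1.6, 8.5]
gripper_width: 0.0121
gripper_force: 79.2
```

```bash
python3 -m crank '0 0 0 0 0 0 0;0 0 0 0 0 0 0;30 0 0 0 0 0 0;50 0 0 0 0 0 0;50 0 0 0 0 0 0;50 0 0 0 0 0 0;50 0 0 0 0 0 0;50 0 0 0 0 0 0;50 0 0 0 0 0 0;50 0 0 0 0 0 0' 40
python3 -m crank '50 0 0 15 0 0 0;50 0 0 25 0 0 0;50 0 0 30 0 0 0;50 0 0 35 0 0 0;50 -10 -20 30 0 0 0;50 -10 -30 30 0 0 0;50 0 -35 30 0 0 0;50 0 -35 0 0 0 0;50 0 0 0 0 0 0;50 0 0 0 0 0 0'
python3 - <<'E'
from h import *
f=frame("top"); c=f["color"].astype(int); m=((c[...,0]-c[...,2]>24)&(c[...,0]<115)).astype(np.uint8)
n,l,st,ce=cv2.connectedComponentsWithStats(m)
for i in range(1,n):
    if st[i,4]>14 and 90<ce[i][0]<520 and 60<ce[i][1]<340: print(ce[i].round(0),st[i,2:])
b=handle(f,.075,(.43,.18),.08); 
if b: t=np.radians(b[1]);d=np.array([np.cos(t),np.sin(t)]);ax=b[2]+.147*d;print("pot axis",ax,b[1],"px rim",proj(f,[[*ax,.1],[*ax,.06]]).round(0))
g=cv2.resize(cv2.cvtColor(f["color"],cv2.COLOR_RGB2GRAY)[160:250,150:260],None,fx=4,fy=4,interpolation=2)
h=cv2.HoughCircles(g,cv2.HOUGH_GRADIENT_ALT,1.5,10,param1=150,param2=.5,minRadius=50,maxRadius=72)
if h is not None:
    for q in h[0][:3]:
        p=(q[:2]+.5)/4-.5+[150,160];P=cast(f,p,.1)[0]; dl=P[:2]-[.657,.302];print("rim",p,q[2]/4,P,"stand x",dl@[.891,.454],"lat",dl@[-.454,.891])
for v in range(190,236,3): print(v,' '.join('%3d/%2d'%(c[v,u,0],c[v,u,0]-c[v,u,2]) for u in range(180,222,3)))
E
```

```text
t: 65.63
ee_pos: [0.393, 0.1671, 0.0289]
tcp_rot: [-0.001, -0.229, 0.973, 0.001]
wrist_force: [-0.2, 0.1, -0.2]
gripper_width: 0.0496
gripper_force: 0.0
t: 66.47
ee_pos: [0.3735, 0.0501, 0.2201]
tcp_rot: [0.0, -0.227, 0.974, 0.0]
wrist_force: [0.2, -0.0, -1.6]
gripper_width: 0.0498
gripper_force: 0.0
[394. 165.] [143  74 901]
[203. 199.] [ 21  21 255]
[271. 332.] [  120   263 14455]
rim [199.5   197.125] 14.749683 [0.5002128  0.22082352 0.1       ] stand x -0.17655151388066553 lat -0.0011468561611526552
190 159/28 154/31 169/29  70/12  75/16  73/11  76/15  69/35  69/27  73/16  90/15 106/18  91/19  86/16
193 163/31 151/30  94/17  69/11  70/13  71/13  81/42  91/49  78/40  57/20  77/45 165/28  72/16  88/17
196 155/30 156/28  73/13  69/12  69/12  75/32  67/32  88/47  80/42  62/27  76/38 129/33  67/11  75/12
199 161/29 157/29  74/12  70/13  59/24  92/50  79/41  58/26  65/30  81/45 100/54 133/32  69/12  69/14
202 155/28 155/29  86/17  68/16  59/24  56/25  89/48  63/24  59/29  69/32  60/24 159/29  68/13  69/11
205 158/31 154/27 162/31  71/11  69/18  54/21  52/24  55/27  95/52  96/55 106/39 
[... 340 characters left out ...]
9/30 155/28 156/28 157/28 156/30 156/30 135/25  96/18  91/48 100/53  70/34 155/28  56/15
220 158/29 158/29 158/28 154/29 157/31 158/29 160/30 162/30 161/31 149/30  94/55  95/56 123/28  63/21
223 161/32 158/29 158/29 159/30 161/29 163/31 164/31 163/31 165/31 165/33  92/52  97/54  71/34  68/23
226 158/29 158/30 158/29 157/29 159/31 159/31 160/29 158/29 161/30 163/33 150/32  97/52  91/53  72/27
229 162/30 162/28 163/29 162/32 163/31 158/29 161/29 159/29 160/30 160/29 161/30  90/55  92/46  77/27
232 160/31 161/31 162/29 160/30 162/32 161/31 163/30 161/29 162/30 160/33 163/29 154/33  69/22  80/30
235 161/31 159/28 158/31 159/29 160/30 159/30 159/30 158/29 160/28 161/29 161/30 163/31  53/ 9  83/28
```

```bash
python3 - <<'E'
from h import *
a=frame("side"); c=a["color"].astype(int); m=((c[...,0]-c[...,2]>40)&(c[...,0]<130)).astype(np.uint8); m[:140]=0
n,l,st,ce=cv2.connectedComponentsWithStats(m)
for i in range(1,n):
    if st[i,4]>14: print(ce[i].round(0),st[i,2:],cast(a,ce[i],.01)[0,:2].round(2))
s=manip.sense();print(s["t"])
E
```

```text
[253. 146.] [ 5 14 20] [0.68 0.79]
[565. 178.] [  230   113 12817] [1.38 0.02]
[ 83. 219.] [ 47  11 108] [0.06 0.61]
[277. 232.] [ 28  26 132] [0.47 0.26]
[ 64. 243.] [ 25  20 127] [-0.01  0.52]
[104. 247.] [ 46  12 115] [0.07 0.44]
[132. 268.] [10 25 69] [0.1  0.32]
[417. 261.] [ 30   6 114] [ 0.68 -0.04]
[ 62. 278.] [12 29 77] [-0.05  0.37]
[437. 272.] [17 13 27] [ 0.69 -0.1 ]
[467. 269.] [ 8  6 28] [ 0.76 -0.14]
[420. 277.] [ 5 12 26] [ 0.64 -0.09]
[431. 291.] [ 31   7 133] [ 0.63 -0.15]
[440. 304.] [24 17 75] [ 0.61 -0.19]
[485. 300.] [ 9  6 29] [ 0.7  -0.24]
[453. 331.] [ 39  28 272] [ 0.57 -0.26]
[500. 342.] [ 36  18 250] [ 0.63 -0.34]
[172. 338.] [14  8 62] [0.09 0.04]
[103. 394.] [ 94  61 855] [-0.06 -0.02]
[496. 367.] [ 70  15 494] [ 0.57 -0.38]
[134. 373.] [ 40  14 121] [-0.   -0.01]
[301. 465.] [ 13  28 189] [ 0.15 -0.34]
[559. 469.] [  66   25 1126] [ 0.48 -0.58]
[418. 463.] [ 9 10 64] [ 0.31 -0.44]
[407. 470.] [ 5 19 61] [ 0.28 -0.44]
[430. 471.] [ 14  18 141] [ 0.31 -0.46]
[397. 473.] [ 12  16 136] [ 0.27 -0.44]
[443. 474.] [ 6 12 39] [ 0.32 -0.48]
66.5667
```

```bash
python3 -c "
from plant import job
print(job.job_done())"
```

```text
the job is handed in; nothing more can be done
None
```

The job is handed in at about 67 s: the nut-filled pot stands upright about 177 mm in front of the funnel axis, clear of the guides; all three dishes were tipped and stand empty in a row on the board with handles to the front; the tumbler is still standing and the cameras showed no stray nuts, but I did not count all eight inside the pot.

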